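# Fit the terminal blocks in a covered connection box

### The job

Raise the round connection box's lid by its tab, edge first, with the opposite edge still resting on the box; then carry it low, just clear of the box, to the black rubber mat and lay it there the right way up and let go. With the lid resting on the mat, press every terminal block that is there fully home, flush, into a recess of the box, one to a recess (any order, either way round), then set the lid back on the box, centred and seated flat. Leave the other things on the bench alone.

Things in the scene. Friction and masses are not known exactly. Their poses are not given: they have to be found in the camera images.
- dish: round grey connection box, fixed to the bench, open at the top: outside diameter 168, wall 4 thick, 56 high. Origin: centre of its underside. z up. Its floor is 6 thick; on it stands a white carrier, 74 (x) by 138 (y), top at height 26, with four through recesses in a row along y, pitch 33.5. The wall rises 30 above the carrier's top (mm)
- recess0 (a point): centre of the mouth of recess 0 (at the carrier's top, 20 above the box floor, which is the recess bottom). Recess is 64 long (its x) by 28 wide (its y), 20 deep, edges chamfered 1.5; the box's inside radius is 80 (mm)
- recess1 (a point): centre of the mouth of recess 1 (at the carrier's top, 20 above the box floor, which is the recess bottom). Recess is 64 long (its x) by 28 wide (its y), 20 deep, edges chamfered 1.5; the box's inside radius is 80 (mm)
- recess2 (a point): centre of the mouth of recess 2 (at the carrier's top, 20 above the box floor, which is the recess bottom). Recess is 64 long (its x) by 28 wide (its y), 20 deep, edges chamfered 1.5; the box's inside radius is 80 (mm)
- recess3 (a point): centre of the mouth of recess 3 (at the carrier's top, 20 above the box floor, which is the recess bottom). Recess is 64 long (its x) by 28 wide (its y), 20 deep, edges chamfered 1.5; the box's inside radius is 80 (mm)
- lid_center (a point): shallow white lid, 120 g, 183 outside diameter, skirt 10 deep and 3 thick (inside diameter 177, so 4.5 of play round the box wall), plate 4 thick, 14 high without its tab. Point: on the axis, half-way up (7 above the skirt's lower edge, 7 below the plate's top). z up when the right way up; x points from the tab to the opposite edge. Seated on the rim, this point is 53 above the bench; lying on the lid mat it is 10 above the bench (mm)
- lid_tab (a point): centre of the lid's upright grip tab: 10 thick (lid x), 36 wide (lid y), 32 high, standing on the plate 70 from the axis on the -x side; the tab's foot (plate top) is 16 below this point. Axes as the lid's (mm)
- lid_far (a point): lower edge of the lid's skirt opposite the tab, 91.5 from the axis; 46 above the bench when the lid is seated (mm)
- lid_mat_top (a point): centre of the top of the black rubber mat for the lid, 190 x 190 x 3, lying fixed on the bench to one side of the box (mm)
- block0_center (a point): grey terminal block 0, 70 g (may be absent): body 60 (x) by 24 (y) by 20 high, with a grip rib on top in its middle, 12 thick (x), 20 wide (y), 26 high; 46 high in all. Point: half-way up, 23 above the underside, on the axis (3 above the body's top). x along the length, z up. Fully home in a recess its body's top is flush with the carrier's top and this point is 29 above the bench (mm)
- block1_center (a point): grey terminal block 1, 70 g (may be absent): body 60 (x) by 24 (y) by 20 high, with a grip rib on top in its middle, 12 thick (x), 20 wide (y), 26 high; 46 high in all. Point: half-way up, 23 above the underside, on the axis (3 above the body's top). x along the length, z up. Fully home in a recess its body's top is flush with the carrier's top and this point is 29 above the bench (mm)
- block2_center (a point): grey terminal block 2, 70 g (may be absent): body 60 (x) by 24 (y) by 20 high, with a grip rib on top in its middle, 12 thick (x), 20 wide (y), 26 high; 46 high in all. Point: half-way up, 23 above the underside, on the axis (3 above the body's top). x along the length, z up. Fully home in a recess its body's top is flush with the carrier's top and this point is 29 above the bench (mm)
- block3_center (a point): grey terminal block 3, 70 g (may be absent): body 60 (x) by 24 (y) by 20 high, with a grip rib on top in its middle, 12 thick (x), 20 wide (y), 26 high; 46 high in all. Point: half-way up, 23 above the underside, on the axis (3 above the body's top). x along the length, z up. Fully home in a recess its body's top is flush with the carrier's top and this point is 29 above the bench (mm)
- plug: bystander: blue and grey industrial plug; leave it alone. Origin: underside (or its middle) (mm)
- tape: bystander: roll of black tape, 90 mm across; leave it alone. Origin: underside (or its middle) (mm)
- meter: bystander: black panel meter, 45 x 79 x 32; leave it alone. Origin: underside (or its middle) (mm)
- gland: bystander: black cable gland, 44 across; leave it alone. Origin: underside (or its middle) (mm)
- driver: bystander: screwdriver; leave it alone. Origin: underside (or its middle) (mm)
- carton: bystander: small carton, 90 x 130 x 50; leave it alone. Origin: underside (or its middle) (mm)
- latch: bystander: steel door latch, 110 long; leave it alone. Origin: underside (or its middle) (mm)
- lid: the same lid as a body; origin on the axis at the skirt's lower edge, axes as above (mm)

How it is judged:
On the way, in this order (a step that is already met when the one before it is completed fails the run):
1. the lid's tab side is raised (lid tilted at least 5 degrees) while the opposite edge still rests on the box (angle between lid_center's own z axis and vertical above 0.09 rad and z of lid_center in the frame of dish above 0.058 m and z of lid_far in the frame of dish below 0.053 m and horizontal distance between lid_center and dish below 0.02 m), for 0.2 s.
2. the lid lies flat, right way up, on the rubber mat, let go (horizontal distance between lid_center and lid_mat_top below 0.05 m and height (world z) of lid_center below 0.014 m and angle between lid_center's own z axis and vertical below 0.06 rad and contact force between the fingers and lid below 0.2 N), for 0.3 s.
3. every terminal block is home in a recess while the lid lies on the mat (x of block0_center in the frame of dish between -0.006 and 0.006 m and y of block0_center in the frame of dish between -0.056 and 0.056 m and z of each of block0_center, block1_center, block2_center, block3_center in the frame of dish below 0.032 m and angle between each of block0_center, block1_center, block2_center, block3_center's own z axis and vertical below 0.06 rad and angle between the x axis of each of block0_center, block1_center, block2_center, block3_center and the x axis of dish, either way round below 0.2 rad and x of block1_center in the frame of dish between -0.006 and 0.006 m and y of block1_center in the frame of dish between -0.056 and 0.056 m and x of block2_center in the frame of dish between -0.006 and 0.006 m and y of block2_center in the frame of dish between -0.056 and 0.056 m and x of block3_center in the frame of dish between -0.006 and 0.006 m and y of block3_center in the frame of dish between -0.056 and 0.056 m and horizontal distance between lid_center and lid_mat_top below 0.05 m and height (world z) of lid_center below 0.014 m), for 0.3 s.
At the end, for the whole second after the job is handed in: Every block present is in a recess (centred within 6 mm along the recess, within 3 mm of fully down, upright, aligned), and the lid, at rest, is seated on the box: within 7 mm of centred, within 3 mm of its seated height and flat within 2 degrees (x of block0_center in the frame of dish between -0.006 and 0.006 m and y of block0_center in the frame of dish between -0.056 and 0.056 m and z of each of block0_center, block1_center, block2_center, block3_center in the frame of dish below 0.032 m and angle between each of block0_center, block1_center, block2_center, block3_center's own z axis and vertical below 0.06 rad and angle between the x axis of each of block0_center, block1_center, block2_center, block3_center and the x axis of dish, either way round below 0.2 rad and x of block1_center in the frame of dish between -0.006 and 0.006 m and y of block1_center in the frame of dish between -0.056 and 0.056 m and x of block2_center in the frame of dish between -0.006 and 0.006 m and y of block2_center in the frame of dish between -0.056 and 0.056 m and x of block3_center in the frame of dish between -0.006 and 0.006 m and y of block3_center in the frame of dish between -0.056 and 0.056 m and horizontal distance between lid_center and dish below 0.007 m and z of lid_center in the frame of dish between 0.049 and 0.056 m and angle between lid_center's own z axis and vertical below 0.035 rad and linear speed of lid below 0.02 m/s); the robot touches nothing.
It fails at once if a bystander was moved more than 30 mm (distance of any of plug, tape, meter, gland, driver, carton, latch from where it was at the start of the episode above 0.03 m).
It fails at once if the lid was lifted high (its centre more than 160 mm above the bench) instead of just clear (height (world z) of lid_center above 0.16 m).
It fails at once if the lid was tipped past 50 degrees (angle between lid_center's own z axis and vertical above 0.87 rad).
Of block0, block1, block2, block3 only 2 to 4 are there at a start; the rules pass over those that are not, and their reading is None.
At some moment in a run one of block0, block1, block2, block3 may be knocked a few centimetres aside while the robot is not near it.
Once in a run the grip may slacken for a moment while it holds something.
It also fails if it takes over 210 s, if anything falls off the work surface, if the arm or the gripper's body presses on something with over 40 N, if the wrist force passes 120 N, or if a joint passes its speed limit or range.

### The arm

A 6-joint arm with a two-finger parallel gripper is mounted at the origin on the work surface. World frame = base frame: x ahead of the robot, y to its left, z up, the work surface at z = 0. Lengths are in m, angles in rad, forces in N, time in s.
With the tool pointing down it reaches from about 0.35 to 0.85 m from the base axis. Payload 8.1 kg.
Tool frame: the origin (TCP) lies where the fingers leave the gripper's body, on its centre line; the fingertips stand 84 mm ahead of it and the grasp point (between the pads) lies 65 mm ahead of it; z points along the fingers, y is the line along which they close (so a half turn about z gives the same grasp; the last joint's range is limited). The gripper opens to 93 mm and grips with 3 to 60 N. Pads are 15 mm wide; open, the fingers measure 128 mm over their backs; the gripper's body (75 mm by 188 mm) begins 65 mm behind the grasp point.
Start: joints at [1.262, 0.13, 1.488, -0, 1.523, -0.085], TCP at [0.133, 0.585, 0.303] pointing down, gripper open.
Joint ranges: [-2.96, 2.96], [-0.89, 2.26], [0.02, 2.5], [-1.34, 4.48], [0, 2.73], [-2.66, 2.66]. Speed limits (rad/s): [2.39, 2.39, 2.79, 3.14, 3.14, 3.14].

### API

Orientations are given as a rotation vector (axis times angle).
In Python, from plant import robot gives the robot as it stands.
- The arm moves only by the shell command python3 -m jog 'ROWS' [FORCE]. ROWS is text: rows parted by semicolons, each of 5 numbers parted by spaces: the opening, from 0 (shut) to 1 (fully open), then the shift along the tool's x, y, z in m, then the turn about the tool's z in degrees. A call has 1 to 10 rows; each row shifts and turns the commanded pose from where the row before left it, along the tool's axes as they then stand; what a row does not reach is not made up. A row lasts 1/12 s, in which the tool goes at most 41.7 mm and 7.16 degrees, less where a joint would pass 70% of its speed; a pose out of reach is approached as far as the arm can. A call with a gripper value outside its range is refused whole. The fingers move at their own pace and stop on an object; FORCE is the grip in N (left out, the last holds). Time passes only in rows, so rows that do not move let the fingers close. It gives the time, the measured TCP pose, the force, the opening and the grip force at its end, in the units of the state.
- robot.read_state(): the state, without advancing time (a new reading comes with each control period).
- robot.read_camera(name): name is "scene" or "top" or "wrist"; returns a dict with "color" (420x560x3 uint8, red, green, blue), "intrinsics" (3x3 intrinsics, pixels), "pose" (4x4, takes a point from camera to world coordinates); the wrist camera has in their place "tool_from_camera" (4x4, takes a point from camera to tool coordinates, whose origin is the TCP and whose axes are the flange's). Camera axes: x right, y down, z forward; pixel columns grow to the right and rows downward; lengths in m; the calibration is good to about 2 mm. A picture is of the moment at which its call begins: read the wrist's pose just before it. There is no depth.
- robot.close_job(): hands the job in; it is judged then, once.
The state is a dict: "t": time; "q": joint angles; "dq": joint speeds; "joint_torque": joint torques, N m; "tool_pos": TCP position; "orientation": TCP orientation; "force": force on the tool from outside, world axes, zero at the start; "wrist_torque": the same for the moment, N m; "opening": finger opening in m; "gripper_force": force on a finger pad.
Only numpy, scipy, OpenCV 4.12 (cv2) and the standard library are available. Lean on these libraries where they do the work, as an engineer would, in place of code of your own. Each camera call takes 0.05 s, during which the arm holds its last target. There are 200 camera calls.

## Working session

There is one attempt and no reset: what is moved stays moved. The work goes in short steps, Python scripts to look and compute and a shell command to move; the robot and the scene stay as the last step left them, time stands still between calls to the robot, and variables do not carry over. Pictures are saved under pics/ and viewed, at most 14 in all, crops included, and the job is handed in when it is done.

```bash
ls; mkdir -p pics; cat > h.py <<'E'
import numpy as np,cv2
from scipy.spatial.transform import Rotation as R
from plant import robot
def shot(n,f=None):
    s=robot.read_state(); c=robot.read_camera(n)
    if n=='wrist':
        T=np.eye(4);T[:3,:3]=R.from_rotvec(s['orientation']).as_matrix();T[:3,3]=s['tool_pos']
        c['pose']=T@c['tool_from_camera']
    if f: cv2.imwrite('pics/'+f,cv2.cvtColor(c['color'],cv2.COLOR_RGB2BGR))
    return c
def ray(c,u,v,z):
    d=c['pose'][:3,:3]@np.linalg.inv(c['intrinsics'])@[u,v,1];o=c['pose'][:3,3]
    return o+d*(z-o[2])/d[2]
def proj(c,p):
    q=np.linalg.inv(c['pose'])@np.r_[p,1];w=c['intrinsics']@q[:3];return w[:2]/w[2]
def tool(p):
    "world target for TCP -> shift in tool axes"
    s=robot.read_state();M=R.from_rotvec(s['orientation']).as_matrix()
    return M.T@(np.array(p)-s['tool_pos'])
E
python3 - <<'E'
from h import *
s=robot.read_state();print(s)
print(R.from_rotvec(s['orientation']).as_matrix().round(3))
for n in('top','scene'):
    c=shot(n,n+'1.png');print(c['pose'].round(3),c['intrinsics'])
c=shot('wrist');print(c['tool_from_camera'].round(3),c['intrinsics'])
E
```

```text
pics
{'t': 0.0, 'q': array([ 1.26161619e+00,  1.31113514e-01,  1.48926529e+00,  2.92398824e-05,
        1.52296873e+00, -8.54153117e-02]), 'dq': array([ 0.00148244,  0.00070293, -0.00092839,  0.00081244,  0.00060302,
       -0.00027179]), 'joint_torque': array([-1.97174755e-03, -5.59823048e+01, -4.91766465e+01,  7.65286759e-02,
        3.49283824e-02, -1.99185370e-04]), 'tool_pos': array([0.13299739, 0.58466209, 0.30172344]), 'orientation': array([-3.50716612e-01, -3.12157874e+00,  2.69376470e-03]), 'force': array([-0.42461275,  0.10347298,  0.56103904]), 'wrist_torque': array([ 0.03464011, -0.01014977,  0.00511218]), 'gripper_force': 0.0, 'opening': 0.092758948421704}
[[-0.975  0.222 -0.001]
 [ 0.222  0.975 -0.002]
 [ 0.    -0.002 -1.   ]]
[[ 0.005 -0.99   0.14   0.439]
 [-1.    -0.006 -0.003  0.048]
 [ 0.003 -0.14  -0.99   1.191]
 [ 0.     0.     0.     1.   ]] [[520.18648983   0.         275.70246491]
 [  0.         520.18648983 207.53845184]
 [  0.           0.           1.        ]]
[[-0.687  0.625 -0.37   0.941]
 [ 0.726  0.582 -0.365  0.378]
 [-0.013 -0.52  -0.854  0.864]
 [ 0.     0.     0.     1.   ]] [[401.01907828   0.         276.02164655]
 [  0.         401.01907828 211.02899451]
 [  0.           0.           1.        ]]
[[ 0.    -0.965 -0.261  0.072]
 [ 1.    -0.     0.001  0.001]
 [-0.001 -0.261  0.965 -0.082]
 [ 0.     0.     0.     1.   ]] [[312.00597942   0.         277.07956475]
 [  0.         312.00597942 205.24101499]
 [  0.           0.           1.        ]]
```

View pics/top1.png

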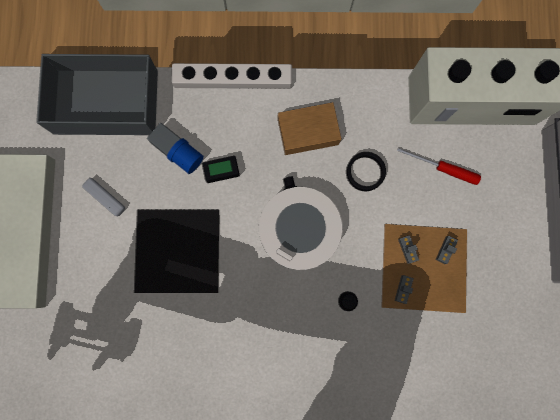

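View pics/scene1.png

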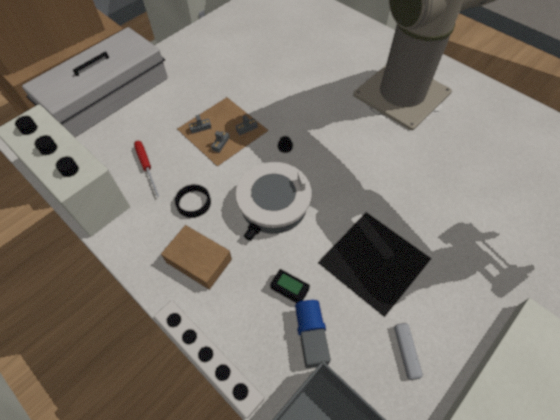

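The top view shows the lid at (300,228) with its tab near (287,252), the mat at (177,251), and three blocks at (409,247), (448,248) and (403,288). The scene view agrees and shows the tab upright at (298,180).

```bash
python3 - <<'E'
from h import *
c=shot('top')
g=c['color'].astype(int)
m=((g.min(2)>0)&(g.max(2)<30)).astype(np.uint8);m[:,:130]=0
sub=np.zeros_like(m);sub[205:296,130:224]=(g.max(2)<40)[205:296,130:224]
mm=cv2.minAreaRect(np.argwhere(cv2.morphologyEx(sub,cv2.MORPH_OPEN,np.ones((5,5))))[:,::-1].astype(np.float32));print('mat',mm,ray(c,*mm[0],.003))
print('mean px',ray(c,177,251,.003))
# inner disc
d=np.zeros_like(m);d[195:260,265:335]=((g[...,2]-g[...,0]>3)&(g.max(2)<120))[195:260,265:335]
k=np.argwhere(d);print('disc n',len(k))
print('lid by outline',ray(c,300.5,228,.06), 'disc',ray(c,300,227,.06))
for z,p in((.092,(287,252)),(.06,(287,252))):print('tab',ray(c,*p,z))
for p in((409,247),(448,248),(403,288)):print('blk',ray(c,*p,.025))
print(ray(c,290,183,.03))
im=cv2.cvtColor(c['color'],cv2.COLOR_RGB2BGR)
a=cv2.resize(im[175:285,245:355],(600,600),interpolation=cv2.INTER_CUBIC)
cv2.imwrite('pics/lid.png',a)
E
```

```text
mat ((176.49996948242188, 251.0), (82.99998474121094, 81.99998474121094), -0.0) [0.50630379 0.27084137 0.003     ]
mean px [0.50630995 0.26970321 0.003     ]
disc n 1845
lid by outline [ 0.55467446 -0.00881451  0.06      ] disc [ 0.55686216 -0.00772549  0.06      ]
tab [0.50043851 0.02134238 0.092     ]
tab [0.50221952 0.02055155 0.06      ]
blk [ 0.51682852 -0.25372959  0.025     ]
blk [ 0.5150645  -0.34113853  0.025     ]
blk [ 0.42592827 -0.23762633  0.025     ]
[0.66015856 0.01334271 0.03      ]
```

View pics/lid.png

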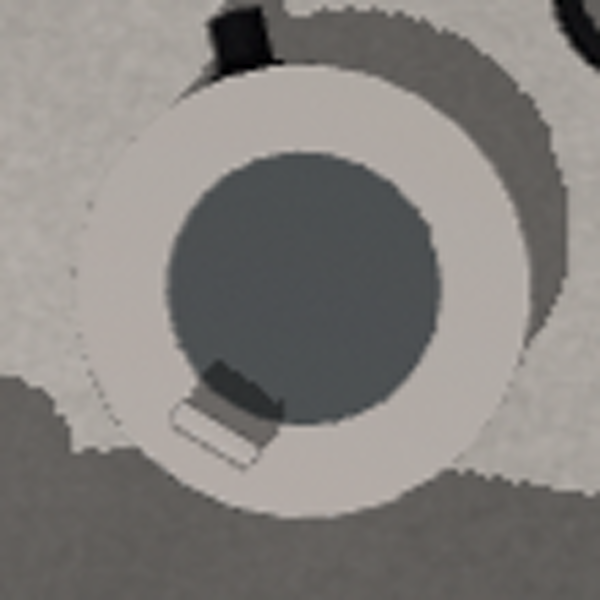

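The crop shows the disc centre at full-image pixel (300.7,227.8) and the tab-top centre at (284.8,254.6). That puts the lid's yaw at about -31.5°.

```bash
python3 -m jog '1 -.0298 -.029 0 0;1 -.0298 -.029 0 0;1 -.0298 -.029 0 0;1 -.0298 -.029 0 0;1 -.0298 -.029 0 0;1 -.0298 -.029 0 0;1 -.0298 -.029 0 0;1 -.0298 -.029 0 0;1 -.0298 -.029 0 0;1 -.0298 -.029 0 0' 5 && python3 -m jog '1 -.0298 -.029 0 0;1 -.0298 -.029 0 0;1 -.0298 -.029 0 0;1 -.0298 -.029 0 0;1 -.0298 -.029 0 0;1 -.0298 -.029 0 0;1 0 0 0 6.2;1 0 0 0 6.2;1 0 0 0 6.2;1 0 0 0 0'
python3 - <<'E'
from h import *
c=shot('wrist','w1.png')
print(tool([.4955,.027,.25]),robot.read_state()['tool_pos'],robot.read_state()['orientation'])
print(proj(c,[.4955,.027,.092]),proj(c,[.5555,-.009,.06]))
E
```

```text
t: 1.03
tool_pos: [0.3598, 0.2343, 0.3028]
orientation: [0.35, 3.121, 0.0]
force: [1.4, 1.6, -0.1]
opening: 0.0931
gripper_force: 0.0
t: 1.87
tool_pos: [0.4951, 0.0263, 0.3024]
orientation: [-0.86, -3.021, 0.0]
force: [1.0, -0.3, 0.2]
opening: 0.093
gripper_force: 0.0
[-0.00025573  0.00059645  0.05248813] [0.49499608 0.02662112 0.30248835] [-8.48621458e-01 -3.02431948e+00  1.27242085e-04]
[276.49053843 198.32972754] [277.41318978 252.03694434]
```

View pics/w1.png

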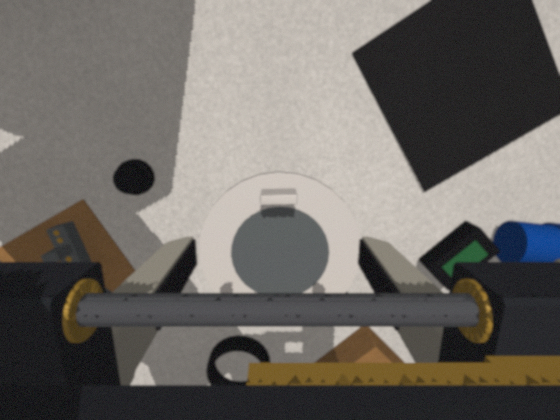

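The wrist view shows the tab at (279,189–217), level with the image rows, and the disc centre at (280,250). I'll project the tab's corners to check the along-tool offset.

```bash
python3 - <<'E'
from h import *
c=shot('wrist')
M=R.from_rotvec(robot.read_state()['orientation']).as_matrix()
for z in(.092,.06):
  for dx in(.005,-.005):print(z,dx,[proj(c,np.array([.4955,.027,z])+M@[dx,dy,0]).round(1) for dy in(-.018,.018)])
im=cv2.cvtColor(c['color'],cv2.COLOR_RGB2BGR)[170:230,240:320]
cv2.imwrite('pics/w1c.png',cv2.resize(im,(800,600),interpolation=cv2.INTER_NEAREST))
E
```

```text
0.092 0.005 [array([257.5, 193.5]), array([295. , 193.4])]
0.092 -0.005 [array([257.7, 203.5]), array([294.8, 203.4])]
0.06 0.005 [array([259.3, 186.7]), array([293.3, 186.6])]
0.06 -0.005 [array([259.5, 195.9]), array([293.2, 195.8])]
```

View pics/w1c.png

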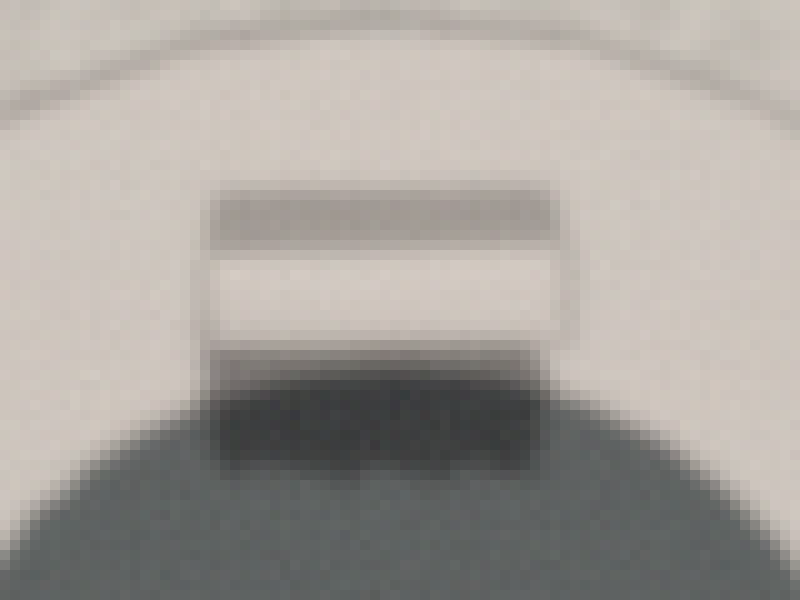

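The tab top sits at (278.3,199.5) against a prediction of (276.3,198.5), so I'll shift about 2 mm and descend.

```bash
python3 -m jog '1 -.0013 .0026 .03 0;1 0 0 .03 0;1 0 0 .03 0;1 0 0 .03 0;1 0 0 .025 0;1 0 0 .012 0;1 0 0 0 0;1 0 0 0 0' && python3 -m jog '0 0 0 0 0;0 0 0 0 0;0 0 0 0 0;0 0 0 0 0;0 0 0 0 0;0 0 0 0 0;0 0 0 0 0' 5
```

```text
t: 2.63
tool_pos: [0.4977, 0.0286, 0.1462]
orientation: [0.846, 3.026, -0.0]
force: [-0.7, 0.2, 0.5]
opening: 0.0932
gripper_force: 0.0
t: 3.22
tool_pos: [0.4975, 0.0283, 0.1458]
orientation: [0.851, 3.024, -0.0]
force: [1.0, -0.2, 0.5]
opening: 0.0507
gripper_force: 0.0
```

```bash
python3 -m jog '0 0 0 0 0;0 0 0 0 0;0 0 0 0 0;0 0 0 0 0;0 0 0 0 0' 5 && python3 -m jog '0 0 0 -.002 0;0 0 0 -.002 0;0 0 0 -.002 0;0 0 0 -.002 0;0 0 0 -.002 0;0 0 0 -.002 0;0 0 0 -.002 0;0 0 0 -.002 0'
python3 - <<'E'
from h import *
c=shot('scene','s2.png')
im=cv2.imread('pics/s2.png')[120:270,180:380]
cv2.imwrite('pics/s2c.png',cv2.resize(im,(800,600)))
E
```

```text
t: 3.63
tool_pos: [0.4975, 0.0283, 0.1457]
orientation: [-0.851, -3.024, 0.0]
force: [-0.3, -0.9, 0.5]
opening: 0.0357
gripper_force: 5.0
t: 4.3
tool_pos: [0.4976, 0.0283, 0.162]
orientation: [0.851, 3.024, -0.0]
force: [2.9, 0.2, -2.7]
opening: 0.036
gripper_force: 5.0
```

View pics/s2c.png

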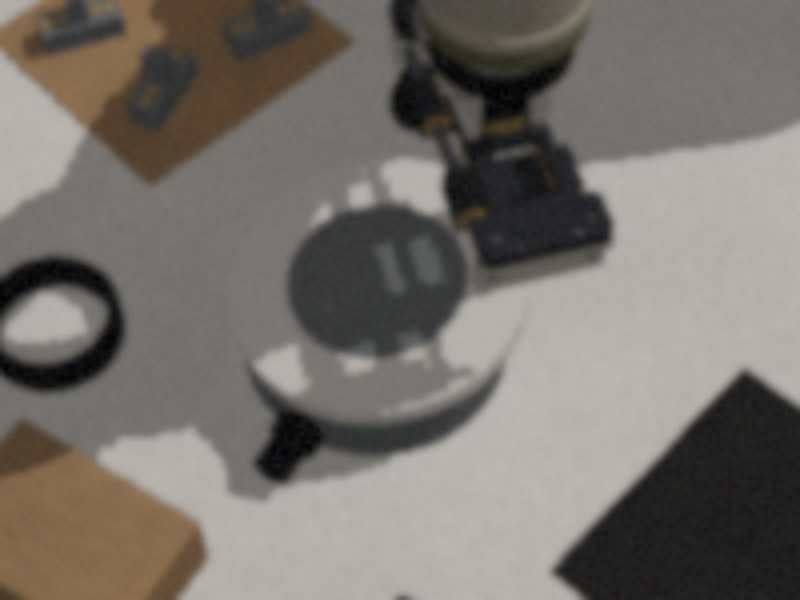

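The lid is tilted, with its far edge still down on the box by the black entry. I'll raise it 5 mm more, dwell, then grip firmly.

```bash
python3 -m jog '0 0 0 -.002 0;0 0 0 -.002 0;0 0 0 -.001 0;0 0 0 0 0;0 0 0 0 0;0 0 0 0 0;0 0 0 0 0' && python3 -m jog '0 0 0 0 0;0 0 0 0 0;0 0 0 -.01 0;0 0 0 -.01 0;0 0 0 -.01 0;0 0 0 -.01 0;0 0 0 0 0' 60
python3 - <<'E'
from h import *
c=shot('wrist','w2.png');c=shot('scene','s3.png')
a=cv2.imread('pics/w2.png');b=cv2.imread('pics/s3.png')[120:270,180:380];b=cv2.resize(b,(560,420))
cv2.imwrite('pics/j.png',cv2.resize(np.hstack([a,b]),(800,300)))
E
```

```text
t: 4.93
tool_pos: [0.498, 0.0281, 0.167]
orientation: [0.851, 3.023, -0.0]
force: [4.3, -3.3, -2.1]
opening: 0.0359
gripper_force: 5.0
t: 5.52
tool_pos: [0.4991, 0.0276, 0.209]
orientation: [0.851, 3.02, 0.001]
force: [-0.0, -0.4, 0.4]
opening: 0.0347
gripper_force: 63.3
```

View pics/j.png

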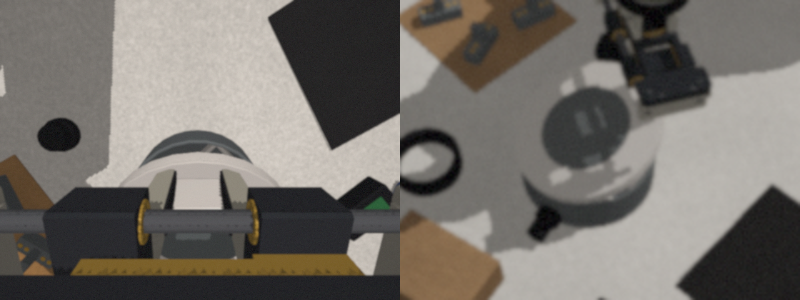

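The lid hangs firmly from the tab at about 8° tilt and is clear of the box. I'll lower it a little and carry it to the mat.

```bash
python3 -m jog '0 0 0 .015 0;0 .012 .013 0 0;0 .0239 .0263 0 0;0 .0239 .0263 0 0;0 .0239 .0263 0 0;0 .0239 .0263 0 0;0 .0239 .0263 0 0;0 .0239 .0263 0 0' && python3 -m jog '0 .0239 .0263 0 0;0 .012 .013 0 0;0 0 0 .02 0;0 0 0 .02 0;0 0 0 .015 0;0 0 0 0 0'
python3 - <<'E'
from h import *
print(tool([.446,.3066,.1035]))
c=shot('wrist','w3.png');c=shot('scene','s4.png')
a=cv2.imread('pics/w3.png');b=cv2.imread('pics/s4.png')[170:320,280:480];b=cv2.resize(b,(560,420))
cv2.imwrite('pics/j2.png',cv2.resize(np.hstack([a,b]),(800,300)))
E
```

```text
t: 6.28
tool_pos: [0.4523, 0.2568, 0.191]
orientation: [-0.85, -3.023, 0.001]
force: [0.4, -1.1, -0.2]
opening: 0.0006
gripper_force: 0.0
t: 6.78
tool_pos: [0.4406, 0.3064, 0.1322]
orientation: [-0.848, -3.019, 0.009]
force: [-0.6, -0.7, -0.9]
opening: 0.0007
gripper_force: 0.0
[-0.00465979  0.00317613  0.02868395]
```

View pics/j2.png

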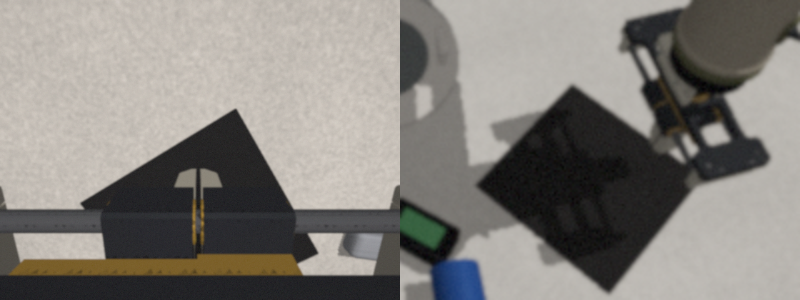

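The gripper came away empty, so the lid was dropped on the way. I'll look for it from the top camera.

```bash
python3 - <<'E'
from h import *
c=shot('top','t2.png')
im=cv2.imread('pics/t2.png')
cv2.imwrite('pics/t2c.png',cv2.resize(im[140:320,110:370],(800,554),interpolation=cv2.INTER_CUBIC))
E
```

```text
(no output)
```

View pics/t2c.png

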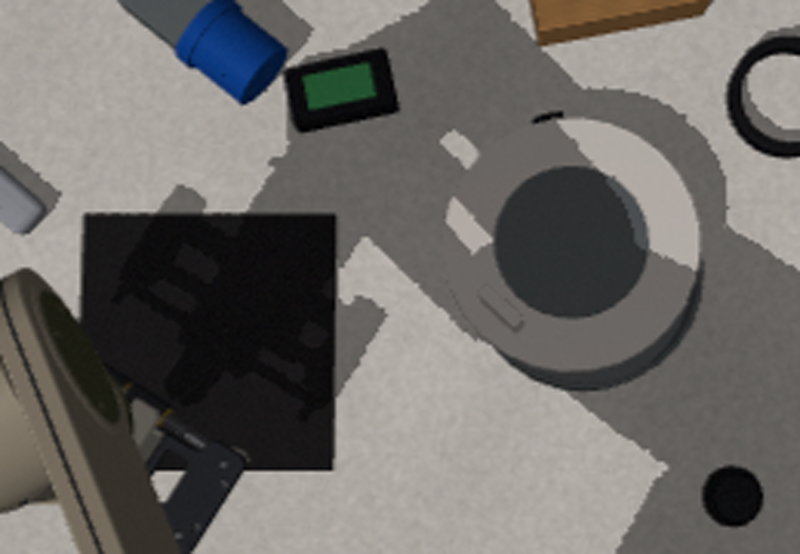

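The lid is back on the box, about 20 mm off centre toward +x and turned to about -43°, with the tab top near full-image (273,240). I'll go back above the tab and look closely.

```bash
python3 - <<'E'
from h import *
c=shot('top')
t=ray(c,273.1,240.1,.095);print(t,ray(c,296.9,218,.062),tool([t[0],t[1],.25]))
E
```

```text
[0.52515377 0.05078354 0.095     ] [ 0.57637864 -0.0008761   0.062     ] [-0.20307122 -0.17684202 -0.11235099]
```

```bash
python3 -m jog '1 0 0 -.04 0;1 0 0 -.04 0;1 -.01 -.01 -.03 0;1 -.028 -.024 0 0;1 -.028 -.024 0 0;1 -.028 -.024 0 0;1 -.028 -.024 0 0;1 -.028 -.024 0 0;1 -.028 -.024 0 0;1 -.025 -.023 0 0' 5 && python3 -m jog '1 0 0 0 5.5;1 0 0 0 5.5;1 0 0 0 0;1 0 0 0 0'
python3 - <<'E'
from h import *
print(tool([.5252,.0508,.25]))
c=shot('wrist','w4.png');c2=shot('scene','s5.png')
M=R.from_rotvec(robot.read_state()['orientation']).as_matrix()
for z in(.095,):
  for dx in(.005,-.005):print(z,dx,[proj(c,np.array([.5252,.0508,z])+M@[dx,dy,0]).round(1) for dy in(-.018,.018)])
a=cv2.resize(cv2.imread('pics/w4.png')[110:290,160:400],(560,420));b=cv2.imread('pics/s5.png')[120:270,180:380];b=cv2.resize(b,(560,420))
cv2.imwrite('pics/j3.png',cv2.resize(np.vstack([a,b])[:, :],(560,600)) if 0 else cv2.resize(np.hstack([a,b]),(800,300)))
E
```

```text
t: 7.82
tool_pos: [0.5257, 0.0483, 0.2487]
orientation: [0.851, 3.021, 0.001]
force: [-0.3, 0.7, -0.2]
opening: 0.0627
gripper_force: 0.0
t: 8.15
tool_pos: [0.5252, 0.0503, 0.248]
orientation: [1.133, 2.929, 0.001]
force: [-0.2, 0.3, 0.3]
opening: 0.0889
gripper_force: 0.0
[ 0.00030243  0.00038841 -0.00201546]
0.095 0.005 [array([252.6, 209.2]), array([298.5, 209.2])]
0.095 -0.005 [array([252.9, 221.4]), array([298.3, 221.3])]
```

View pics/j3.png

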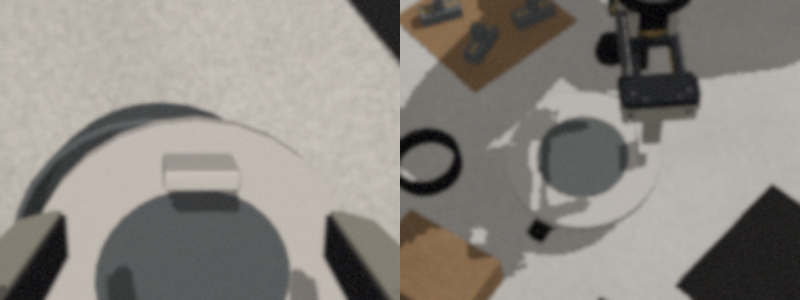

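The tab top sits at wrist pixel (281.2,218.6) against a prediction of (275.6,215.3), so I'll correct by +4.4 mm in tool y and -2.7 mm in tool x, then grip.

```bash
python3 -m jog '1 -.0025 .0045 .03 0;1 0 0 .03 0;1 0 0 .025 0;1 0 0 .01 0;0.4 0 0 .002 0;.4 0 0 0 0;0.3 0 0 0 0' && python3 -m jog '0 0 0 0 0;0 0 0 0 0;0 0 0 0 0;0 0 0 0 0;0 0 0 0 0;0 0 0 0 0;0 0 0 0 0;0 0 0 0 0;0 0 0 0 0;0 0 0 0 0' 5
```

```text
t: 8.83
tool_pos: [0.5285, 0.0526, 0.1517]
orientation: [-1.131, -2.927, 0.003]
force: [-14.8, 0.3, 22.9]
opening: 0.0933
gripper_force: 11.3
t: 9.67
tool_pos: [0.5285, 0.0526, 0.1518]
orientation: [-1.131, -2.928, 0.003]
force: [-14.5, -0.6, 21.5]
opening: 0.0929
gripper_force: 11.3
```

A fully open fingertip is pressing on the tilted lid plate. I'll back up, narrow the opening, and come down gently.

```bash
python3 -m jog '1 0 0 -.01 0;.5 0 0 -.01 0;.5 0 0 0 0;.5 0 0 0 0;.5 0 0 0 0;.5 0 0 0 0;.5 0 0 0 0;.5 0 0 0 0' 20 
python3 - <<'E'
from h import *
c=shot('wrist','w5.png');c2=shot('scene','s6.png')
a=cv2.resize(cv2.imread('pics/w5.png')[110:290,160:400],(560,420));b=cv2.imread('pics/s6.png')[120:270,180:380];b=cv2.resize(b,(560,420))
cv2.imwrite('pics/j4.png',cv2.resize(np.hstack([a,b]),(800,300)))
E
```

```text
t: 10.33
tool_pos: [0.5294, 0.0521, 0.1692]
orientation: [-1.136, -2.928, 0.001]
force: [-0.4, 0.5, -0.0]
opening: 0.0511
gripper_force: 0.0
```

View pics/j4.png

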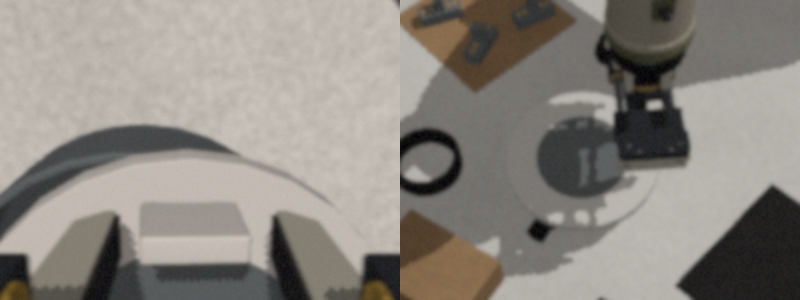

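The fingers straddle the tab evenly (tab spans columns 140–250, fingers at 118 and 272 in the crop), so I'll lower 12 mm and close.

```bash
python3 -m jog '.5 0 0 .006 0;.5 0 0 .006 0;.5 0 0 0 0' 20 && python3 -m jog '.5 0 0 .005 0;.5 0 0 0 0' && python3 -m jog '0 0 0 0 0;0 0 0 0 0;0 0 0 0 0;0 0 0 0 0;0 0 0 0 0' 40
```

```text
t: 10.68
tool_pos: [0.5287, 0.0521, 0.1558]
orientation: [-1.136, -2.927, 0.001]
force: [-0.7, -0.7, -0.1]
opening: 0.0465
gripper_force: 0.0
t: 10.85
tool_pos: [0.5296, 0.0522, 0.1528]
orientation: [-1.137, -2.928, -0.0]
force: [-1.4, -0.3, 4.3]
opening: 0.0465
gripper_force: 2.2
t: 11.27
tool_pos: [0.5298, 0.0517, 0.1531]
orientation: [1.137, 2.928, -0.001]
force: [-3.0, -1.8, 7.3]
opening: 0.0368
gripper_force: 39.5
```

```bash
python3 -m jog '0 0 0 -.005 0;0 0 0 -.005 0;0 0 0 -.008 0;0 0 0 -.008 0;0 0 0 -.008 0;0 0 0 -.006 0;0 0 0 0 0' 50
python3 - <<'E'
from h import *
c=shot('wrist','w6.png');c2=shot('scene','s7.png')
a=cv2.imread('pics/w6.png');b=cv2.imread('pics/s7.png')[120:270,180:380];b=cv2.resize(b,(560,420))
cv2.imwrite('pics/j5.png',cv2.resize(np.hstack([a,b]),(800,300)))
E
```

```text
t: 11.85
tool_pos: [0.5305, 0.0524, 0.1946]
orientation: [1.135, 2.927, 0.002]
force: [0.8, 0.2, -1.5]
opening: 0.0358
gripper_force: 50.0
```

View pics/j5.png

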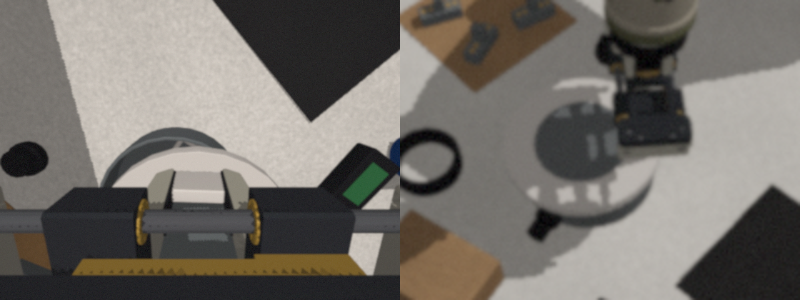

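The lid is held again and clear of the box, so I'll carry it to the mat more gently, checking the opening on the way.

```bash
python3 -m jog '0 .005 .003 .008 0;0 .012 .007 0 0;0 .02 .0125 0 0;0 .02 .0125 0 0;0 .02 .0125 0 0;0 .02 .0125 0 0;0 .02 .0125 0 0;0 .02 .0125 0 0' && python3 -m jog '0 .02 .0125 0 0;0 .02 .0125 0 0;0 .02 .0125 0 0;0 .02 .0125 0 0;0 .012 .0075 0 0;0 .006 .0035 0 0;0 0 0 .012 0;0 0 0 .012 0;0 0 0 .012 0;0 0 0 0 0'
python3 - <<'E'
from h import *
print(tool([.454,.317,.1035]))
E
```

```text
t: 12.62
tool_pos: [0.4846, 0.2086, 0.1833]
orientation: [-1.136, -2.927, 0.001]
force: [0.0, -0.2, -0.3]
opening: 0.0357
gripper_force: 50.0
t: 13.45
tool_pos: [0.4529, 0.3163, 0.1441]
orientation: [-1.137, -2.924, 0.008]
force: [-1.4, -1.2, -1.1]
opening: 0.0352
gripper_force: 50.0
[-0.00044904  0.00154786  0.04061183]
```

```bash
python3 -m jog '0 0 0 .01 0;0 0 0 .008 0;0 0 0 .006 0;0 0 0 0 0' && python3 -m jog '0 0 0 .004 0;0 0 0 .004 0;0 0 0 .004 0;0 0 0 0 0' 4
```

```text
t: 13.78
tool_pos: [0.454, 0.3177, 0.1229]
orientation: [-1.137, -2.927, 0.003]
force: [-0.8, -0.9, -2.2]
opening: 0.0356
gripper_force: 50.0
t: 14.12
tool_pos: [0.4545, 0.3183, 0.1121]
orientation: [-1.136, -2.929, 0.001]
force: [0.6, -0.1, -1.4]
opening: 0.036
gripper_force: 4.0
```

```bash
python3 -m jog '0 0 0 .002 0;0 0 0 .001 0;0 0 0 0 0' 3
```

```text
t: 14.37
tool_pos: [0.4547, 0.3184, 0.1096]
orientation: [-1.137, -2.929, 0.0]
force: [0.2, 0.5, 0.1]
opening: 0.0359
gripper_force: 3.0
```

```bash
python3 -m jog '0 0 0 .002 0;0 0 0 .002 0;0 0 0 0 0' 3 && python3 -m jog '.55 0 0 0 0;.55 0 0 0 0;.55 0 0 0 0;.55 0 0 0 0;.55 0 0 0 0;.55 0 0 -.01 0;.55 0 0 -.03 0;1 0 0 -.04 0;1 0 0 -.04 0;1 0 0 -.04 0'
python3 - <<'E'
from h import *
c=shot('top','t3.png');g=c['color'].astype(int)
s=np.zeros(g.shape[:2],np.uint8);s[200:300,125:260]=1
m=((g.min(2)>110)&(s>0)).astype(np.uint8)
im=cv2.imread('pics/t3.png')
a=cv2.resize(im[190:310,120:260],(560,480),interpolation=cv2.INTER_CUBIC)[:, :]
b=cv2.resize(im[170:290,240:360],(480,480),interpolation=cv2.INTER_CUBIC)
cv2.imwrite('pics/j6.png',cv2.resize(np.hstack([a,b]),(800,369)))
E
```

```text
t: 14.62
tool_pos: [0.4545, 0.3183, 0.1053]
orientation: [-1.137, -2.929, 0.001]
force: [0.0, 1.2, -0.8]
opening: 0.0358
gripper_force: 3.0
t: 15.45
tool_pos: [0.4542, 0.3182, 0.2682]
orientation: [-1.137, -2.929, 0.0]
force: [1.2, 0.7, 0.1]
opening: 0.0664
gripper_force: 0.0
```

View pics/j6.png

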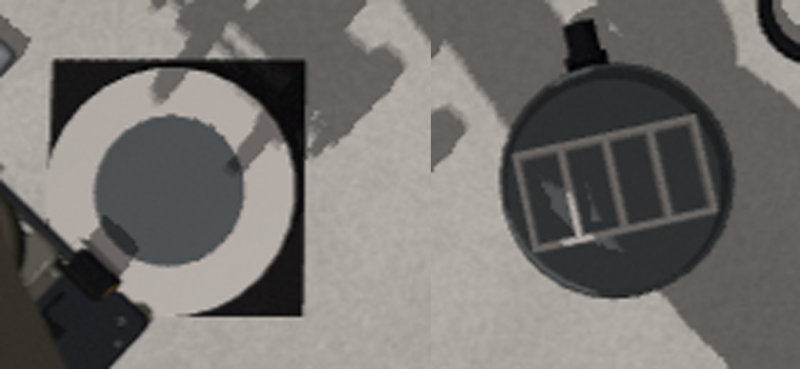

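The lid lies flat on the mat with its centre near (510/800-scale view: 170,190). The open box on the right shows the carrier with four recesses, turned about +12.5°. I'll go above the box and turn to align.

```bash
python3 -m jog '1 -.0355 -.0214 -.003 0;1 -.0355 -.0214 -.003 0;1 -.0355 -.0214 -.003 0;1 -.0355 -.0214 -.003 0;1 -.0355 -.0214 -.003 0;1 -.0355 -.0214 -.003 0;1 -.0355 -.0214 -.003 0;1 -.0355 -.0214 -.003 0;1 -.0355 -.0214 -.003 0' 10 && python3 -m jog '1 0 0 0 7;1 0 0 0 7;1 0 0 0 7;1 0 0 0 7;1 0 0 0 7;1 0 0 0 0;1 0 0 0 0'
cat >> h.py <<'E'
def rect(c,m,z,show=True):
    "min-area rectangle, in world at height z, of the mask's pixels"
    n,l,st,_=cv2.connectedComponentsWithStats(m.astype(np.uint8));k=1+st[1:,4].argmax()
    p=cv2.findContours((l==k).astype(np.uint8),0,1)[0][0][:,0]
    w=np.array([ray(c,u,v,z)[:2] for u,v in p],np.float32)*1000
    return cv2.minAreaRect(w),st[k]
E
python3 - <<'E'
from h import *
s=robot.read_state();print(s['tool_pos'],R.from_rotvec(s['orientation']).as_matrix().round(3)[:2])
c=shot('top');print(sum((ray(c,*p,.026) for p in((267.3,220.4),(325.8,207.4),(333.3,238.9),(273.8,251.2))))/4)
c=shot('wrist','w7.png');ctr=np.array([.5555,-.009,.056]);
print(proj(c,ctr))
im=cv2.imread('pics/w7.png');cv2.imwrite('pics/j7.png',im[:300])
E
```

```text
t: 16.25
tool_pos: [0.5608, -0.0414, 0.2938]
orientation: [1.136, 2.928, 0.0]
force: [0.1, 0.8, 1.0]
opening: 0.0931
gripper_force: 0.0
t: 16.83
tool_pos: [0.5606, -0.0393, 0.2932]
orientation: [1.96, 2.455, 0.0]
force: [-0.1, 0.4, 0.3]
opening: 0.0931
gripper_force: 0.0
[ 0.5606004  -0.03929989  0.29321399] [[-0.222  0.975  0.001]
 [ 0.975  0.222 -0.   ]]
[ 0.55498277 -0.00961441  0.026     ]
[277.56799145 163.87978701]
```

View pics/j7.png

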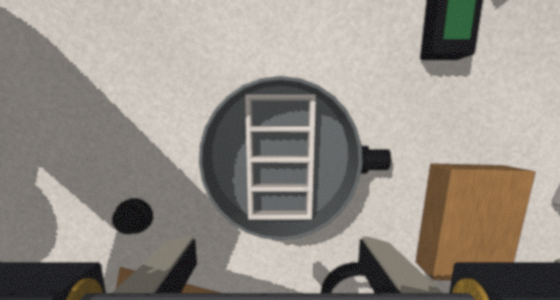

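The open box sits at (280,158) in the wrist view, with the white carrier frame at columns 247–316 and rows 95–220, nearly aligned with the tool. That was my last picture, so from here I'll measure by masks.

```bash
python3 - <<'E'
from h import *
c=shot('wrist');g=c['color'].astype(int)
m=(g.min(2)>165);yy,xx=np.indices(m.shape);m&=((xx-280)**2+(yy-158)**2<72**2)
print(m.sum());print(rect(c,m,.026))
m2=cv2.morphologyEx((m).astype(np.uint8),cv2.MORPH_CLOSE,np.ones((3,3)));r=rect(c,m2,.026);print(r)
# rim ellipse: dark ring
c=shot('top');g=c['color'].astype(int)
# block pixels on tray
v=g[195:330,370:480]
for n,cc in(('tray',(370,195,110,135)),):
    hsv=cv2.cvtColor(c['color'],cv2.COLOR_RGB2HSV)[195:330,370:480]
    brown=(hsv[...,1]>90).astype(np.uint8)
    hull=cv2.convexHull(np.argwhere(cv2.morphologyEx(brown,cv2.MORPH_OPEN,np.ones((5,5))))[:,::-1].astype(np.int32))
    fm=np.zeros_like(brown);cv2.fillConvexPoly(fm,hull,1);fm=cv2.erode(fm,np.ones((5,5)))
    b=((hsv[...,1]<75)&(fm>0)).astype(np.uint8)
    n,l,st,ce=cv2.connectedComponentsWithStats(b)
    for k in range(1,n):
        if st[k,4]>60:
            r=cv2.minAreaRect(np.argwhere(l==k)[:,::-1].astype(np.float32));print(st[k],r,ray(c,ce[k][0]+370,ce[k][1]+195,.02))
    print(hull.min(0),hull.max(0))
E
```

```text
1774
(((558.4207763671875, -11.126129150390625), (73.49600982666016, 129.5474395751953), 12.602164268493652), array([ 246,  102,   69,  117, 1774], dtype=int32))
(((558.4207763671875, -11.126129150390625), (73.49600982666016, 129.5474395751953), 12.602164268493652), array([ 246,  102,   69,  117, 1783], dtype=int32))
[ 36  41  13  28 188] ((40.215999603271484, 54.18800354003906), (26.38560676574707, 12.16421127319336), 79.69515228271484) [ 0.50640853 -0.25955312  0.02      ]
[ 66  41  22  28 303] ((77.73274993896484, 54.9568977355957), (14.443708419799805, 27.44304656982422), 23.198591232299805) [ 0.51225979 -0.34019091  0.02      ]
[ 31  80  12  29 181] ((37.16336441040039, 94.36634063720703), (9.751364707946777, 27.960546493530273), 5.710593223571777) [ 0.4242359  -0.24697619  0.02      ]
[[29 31]] [[ 96 117]]
```

```bash
python3 -m jog '1 -.0287 -.0146 .006 0;1 -.0287 -.0146 .006 0;1 -.0287 -.0146 .006 0;1 -.0287 -.0146 .006 0;1 -.0287 -.0146 .006 0;1 -.0287 -.0146 .006 0;1 -.0287 -.0146 .006 2.5;1 0 0 0 0;1 0 0 0 0' 10
cat >> h.py <<'E'
def blocks(c,rib=None):
    "grey blobs on the brown tray in wrist view"
    hsv=cv2.cvtColor(c['color'],cv2.COLOR_RGB2HSV)
    brown=cv2.morphologyEx(((hsv[...,1]>80)&(hsv[...,0]<20)).astype(np.uint8),cv2.MORPH_OPEN,np.ones((3,3)))
    b=((hsv[...,1]<70)&(hsv[...,2]<150)).astype(np.uint8);b[255:]=0
    b=cv2.morphologyEx(b,cv2.MORPH_OPEN,np.ones((3,3)))
    n,l,st,ce=cv2.connectedComponentsWithStats(b)
    near=cv2.dilate(brown,np.ones((5,5)))
    for k in range(1,n):
        if st[k,4]<400 or st[k,4]>20000: continue
        e=cv2.dilate((l==k).astype(np.uint8),np.ones((3,3)))-(l==k)
        f=near[e>0].mean()
        p=cv2.findContours((l==k).astype(np.uint8),0,1)[0][0][:,0]
        w=np.array([ray(c,u,v,.02)[:2] for u,v in p],np.float32)*1000
        (x,y),(a,h),t=cv2.minAreaRect(w)
        if a<h:a,h,t=h,a,t+90
        print(st[k],'brown',round(f,2),'c',round(x),round(y),'size',round(a),round(h),'ang',round((t+90)%180-90,1))
E
python3 - <<'E'
from h import *
s=robot.read_state();print(s['tool_pos'],R.from_rotvec(s['orientation']).as_matrix().round(3)[:2])
c=shot('wrist','w8.png');print(proj(c,[.506,-.258,.02]))
blocks(c)
hsv=cv2.cvtColor(c['color'],cv2.COLOR_RGB2HSV)
for v in range(120,300,8):print(v,' '.join('%3d/%3d'%tuple(hsv[v,u,1:]) for u in range(216,344,8)))
E
```

```text
t: 17.78
tool_pos: [0.5038, -0.2588, 0.2502]
orientation: [-2.019, -2.406, 0.0]
force: [-0.1, 1.7, 0.5]
opening: 0.0929
gripper_force: 0.0
[ 0.50382809 -0.25884879  0.25019331] [[-0.173  0.985 -0.001]
 [ 0.985  0.173  0.001]]
[278.39091444 194.40749999]
[   0    0   91  128 9819] brown 0.0 c 272 -177 size 129 81 ang 87.1
[  160     0   228   167 18903] brown 0.19 c 485 -145 size 234 116 ang -8.7
[ 314    0  180   65 7638] brown 0.0 c 588 -91 size 158 52 ang 10.0
[ 432   83  104  101 4696] brown 0.0 c 692 -161 size 98 96 ang -28.8
[ 171  141   64   47 1468] brown 0.71 c 425 -243 size 61 32 ang -17.0
[ 258  175   60   35 1350] brown 0.64 c 515 -256 size 60 32 ang 19.6
[ 322  194   80   61 2597] brown 0.27 c 600 -275 size 86 67 ang 10.0
[157 237  37  18 468] brown 0.63 c 406 -333 size 40 20 ang 10.0
120 101/104  34/119  21/135  14/130  17/132  16/131  20/137  17/133  20/137  21/134  19/135  19/133  19/132  16/131  17/134  20/130
128 130/ 94 128/ 96 137/ 95 135/100 111/103  33/123  19/133  20/128  19/133  19/134  17/134  18/131  16/131  14/130  17/132  19/136
136 129/ 97 129/ 95 134/ 99 
[... 2043 characters left out ...]
 137/ 97 128/100  76/111  19/132  21/135
264 135/151 136/152 137/167 136/101  54/ 80  19/ 68 175/112  23/ 56   8/ 61  18/ 57 117/ 94 134/ 97 131/ 99  16/126  19/133  14/129
272 138/153 139/156 134/158 135/164 141/163 137/158   0/ 59  18/ 57  18/ 58   4/ 68  12/ 62 138/ 98 125/ 98  18/130  18/131  15/133
280 135/153 136/157 140/157 136/161 137/155 142/160  62/ 74  15/ 70   4/ 69 154/104  15/ 68 133/ 94 109/ 98  20/137  19/132  18/129
288  62/176 128/159 139/152 136/152 141/156 137/153 138/151  24/ 74 138/144  19/ 66 132/ 95 136/ 90  29/123  12/127  19/132  20/129
296  17/ 46  27/ 47  15/ 51   5/ 50   5/ 48  11/ 47  26/ 50  20/ 51  11/ 45   5/ 47  17/ 46   5/ 48   5/ 49  10/ 49  11/ 48  27/ 48
```

```bash
cat >> h.py <<'E'
def block(c,p):
    "centre and angle of the block whose approximate position is p; block roughly along image columns"
    hsv=cv2.cvtColor(c['color'],cv2.COLOR_RGB2HSV)
    b=((hsv[...,1]<70)&(hsv[...,2]<105)).astype(np.uint8);b[285:]=0
    b=cv2.morphologyEx(b,cv2.MORPH_CLOSE,np.ones((5,5)))
    n,l,st,ce=cv2.connectedComponentsWithStats(b)
    q=proj(c,[*p,.02]);k=min((k for k in range(1,n) if 500<st[k,4]<6000),key=lambda k:np.hypot(*(ce[k]-q)))
    m=l==k;x0,w=st[k,0],st[k,2]
    us=np.arange(x0+int(.2*w),x0+int(.8*w));top=np.array([ray(c,u,m[:,u].argmax()-.5,0)[:2] for u in us],np.float32)
    vx,vy,ax,ay=cv2.fitLine(top,cv2.DIST_HUBER,0,.001,.001).ravel()
    d=np.array([vx,vy])*np.sign(vx);nrm=np.array([d[1],-d[0]])   # away from camera
    if nrm@(c['pose'][:2,3]-[ax,ay])>0:nrm=-nrm
    pts=np.array([ray(c,u,v,.02)[:2] for v,u in np.argwhere(m)])
    s=(pts-[ax,ay])@d;lo,hi=np.percentile(s,[.5,99.5])
    cen=np.array([ax,ay])+d*(lo+hi)/2+nrm*.012
    a=np.degrees(np.arctan2(d[1],d[0]));print('blob',st[k],'centre',cen.round(4),'ang',a.round(1),'len',round(hi-lo,4),'rows',((pts-[ax,ay])@nrm).max().round(3))
    M=R.from_rotvec(robot.read_state()['orientation']).as_matrix()
    print('turn',round(np.degrees(np.arctan2(M[1,1],M[0,1]))-a,1),'tool',tool([*cen,.25]).round(4))
E
python3 - <<'E'
from h import *
c=shot('wrist');
block(c,[.512,-.257]);block(c,[.425,-.243])
E
```

```text
blob [ 257  176   60   35 1393] centre [ 0.5152 -0.2553] ang 19.0 len 0.0592 rows 0.029
turn -8.9 tool [-0.0001  0.0106  0.0009]
blob [ 170  142   65   47 1523] centre [ 0.4251 -0.2426] ang -17.0 len 0.06 rows 0.029
turn 27.2 tool [ 0.0283 -0.0759  0.0009]
```

```bash
python3 -m jog '1 0 .0106 0 0;1 0 0 0 -4.5;1 0 0 .02 -4.4;1 0 0 .02 0;1 0 0 0 0;1 0 0 0 0'
python3 - <<'E'
from h import *
c=shot('wrist','w9.png');block(c,[.515,-.255])
E
```

```text
t: 18.38
tool_pos: [0.5153, -0.2541, 0.2099]
orientation: [-1.821, -2.557, -0.0]
force: [-0.0, -0.8, 0.5]
opening: 0.0932
gripper_force: 0.0
blob [ 242  189   68   37 1821] centre [ 0.5154 -0.2561] ang 19.1 len 0.0591 rows 0.029
turn -0.0 tool [-0.0012 -0.0008 -0.0387]
```

```bash
python3 -m jog '.4 -.0012 -.0008 .02 0;.4 0 0 .02 0;.4 0 0 .02 0;.4 0 0 .01 0;.4 0 0 0 0;.4 0 0 .01 0;.4 0 0 .01 0;.4 0 0 .007 0;.4 0 0 .005 0;.4 0 0 0 0' 25 && python3 -m jog '0 0 0 0 0;0 0 0 0 0;0 0 0 0 0;0 0 0 0 0;0 0 0 0 0;0 0 0 0 0' 25
```

```text
t: 19.27
tool_pos: [0.5145, -0.2571, 0.1079]
orientation: [-1.825, -2.557, 0.0]
force: [0.1, 0.1, 0.8]
opening: 0.0377
gripper_force: 0.0
t: 19.77
tool_pos: [0.5148, -0.2573, 0.1091]
orientation: [1.825, 2.557, -0.0]
force: [-0.6, 0.4, 1.8]
opening: 0.0118
gripper_force: 25.0
```

```bash
python3 -m jog '0 0 0 -.015 0;0 0 0 -.03 0;0 0 0 -.035 0;0 0 0 -.02 0' 30 && python3 -m jog '0 .0287 .0192 0 0;0 .0287 .0192 0 0;0 .0287 .0192 0 0;0 .0287 .0192 0 0;0 .0287 .0192 0 0;0 .0287 .0192 0 0;0 0 0 0 6.3;0 0 0 0 0;0 0 0 0 0'
cat >> h.py <<'E'
def carrier(c,th=150):
    "carrier's sharp outline: bright pixels inside the box, rect at its top height"
    g=c['color'].astype(int);q=proj(c,[.5568,-.008,.03]);yy,xx=np.indices(g.shape[:2])
    P=np.array([proj(c,[.5568+.077*np.cos(a),-.008+.077*np.sin(a),.026]) for a in np.linspace(0,6.28,40)]).astype(np.int32)
    f=np.zeros(g.shape[:2],np.uint8);cv2.fillConvexPoly(f,P,1);f[270:]=0
    m=(g.min(2)>th)&(f>0);m=cv2.morphologyEx(m.astype(np.uint8),cv2.MORPH_CLOSE,np.ones((3,3)))
    r,st=rect(c,m,.026);print('carrier',np.round(r[0],1),np.round(r[1],1),round(r[2],1),st);return m
E
python3 - <<'E'
from h import *
c=shot('wrist','w10.png');print(robot.read_state()['tool_pos'],robot.read_state()['opening'],tool([.5678,-.057,.2]).round(4))
for t in(90,110,130,150,170):carrier(c,t)
E
```

```text
t: 20.1
tool_pos: [0.5154, -0.2576, 0.2122]
orientation: [1.823, 2.555, 0.0]
force: [0.4, -1.0, -0.2]
opening: 0.0117
gripper_force: 30.0
t: 20.85
tool_pos: [0.5675, -0.0567, 0.2086]
orientation: [-1.958, -2.456, 0.001]
force: [0.5, -0.9, -0.4]
opening: 0.012
gripper_force: 30.0
[ 0.56740334 -0.05732442  0.20856504] 0.011871428336257312 [0.0002 0.0005 0.0086]
carrier [549.8  -5.1] [ 91.4 131. ] 12.8 [  216    59   111   161 12626]
carrier [550.  -5.] [ 90.1 129.3] 12.8 [  217    60   109   159 11134]
carrier [556.2  -3.4] [ 76.6 127.6] 12.8 [ 231   61   95  157 5459]
carrier [556.4  -3.8] [ 75.5 126.9] 12.8 [ 231   62   95  156 4315]
carrier [557.1  -6.2] [ 74.8 121.9] 12.8 [ 232   69   93  149 3490]
```

```bash
python3 -m jog '0 -.0007 .0013 .02 0;0 0 0 .02 0;0 0 0 .02 0;0 0 0 .008 0;0 0 0 0 0' && python3 -m jog '0 0 0 .003 0;0 0 0 .003 0;0 0 0 .003 0;0 0 0 0 0'
```

```text
t: 21.32
tool_pos: [0.5671, -0.0581, 0.138]
orientation: [-1.96, -2.45, 0.004]
force: [0.2, -0.2, 0.1]
opening: 0.0115
gripper_force: 30.0
t: 21.65
tool_pos: [0.5693, -0.0574, 0.1321]
orientation: [1.962, 2.453, 0.0]
force: [-1.0, 0.1, -1.2]
opening: 0.0119
gripper_force: 30.0
```

```bash
python3 -m jog '0 0 0 .004 0;0 0 0 .004 0;0 0 0 .004 0;0 0 0 .003 0;0 0 0 0 0' && python3 -m jog '0 0 0 .003 0;0 0 0 .002 0;0 0 0 0 0'
```

```text
t: 22.07
tool_pos: [0.5693, -0.0577, 0.1164]
orientation: [1.962, 2.452, -0.0]
force: [2.6, -5.3, -2.5]
opening: 0.0116
gripper_force: 30.0
t: 22.32
tool_pos: [0.5695, -0.0577, 0.112]
orientation: [1.962, 2.452, 0.0]
force: [2.0, -4.7, 1.5]
opening: 0.0118
gripper_force: 30.0
```

```bash
python3 -m jog '0 0 0 .001 0;0 0 0 0 0;0 0 0 0 0' && python3 -m jog '.35 0 0 0 0;.35 0 0 0 0;.35 0 0 0 0;.35 0 0 0 0;.35 0 0 -.015 0;.35 0 0 -.025 0;0 0 0 0 0;0 0 0 0 0;0 0 0 0 0;0 0 0 0 0' && python3 -m jog '0 0 0 .005 0;0 0 0 .005 0;0 0 0 .004 0;0 0 0 .002 0;0 0 0 0 0'
```

```text
t: 22.57
tool_pos: [0.5695, -0.0576, 0.112]
orientation: [1.962, 2.452, -0.0]
force: [-3.2, -3.7, 10.3]
opening: 0.0117
gripper_force: 30.0
t: 23.4
tool_pos: [0.5683, -0.057, 0.1494]
orientation: [-1.961, -2.452, 0.001]
force: [-1.2, 0.3, -0.9]
opening: 0.0106
gripper_force: 0.0
t: 23.82
tool_pos: [0.5688, -0.0574, 0.1364]
orientation: [-1.962, -2.452, 0.002]
force: [-13.2, 1.1, 23.2]
opening: 0.0006
gripper_force: 11.7
```

```bash
python3 -m jog '0 0 0 -.03 0;1 0 0 -.04 0;1 -.0188 -.0226 0 0;1 -.0188 -.0226 0 0;1 -.0188 -.0226 0 0;1 -.0188 -.0226 0 0;1 -.0188 -.0226 0 0;1 -.0188 -.0226 0 0;1 -.0188 -.0226 0 0;1 -.0188 -.0226 0 0' && python3 -m jog '1 0 0 0 5.9;1 0 0 0 5.9;1 0 0 0 5.9;1 0 0 0 5.9;1 0 0 0 5.9;1 0 0 0 0;1 0 0 0 0'
python3 - <<'E'
from h import *
c=shot('wrist','w11.png');block(c,[.425,-.243])
E
```

```text
t: 24.65
tool_pos: [0.4244, -0.2444, 0.2039]
orientation: [-1.962, -2.453, 0.0]
force: [1.0, -0.4, 0.4]
opening: 0.056
gripper_force: 0.0
t: 25.23
tool_pos: [0.4254, -0.2435, 0.204]
orientation: [-2.519, -1.876, 0.0]
force: [-0.2, -0.6, -0.1]
opening: 0.0928
gripper_force: 0.0
blob [ 242  188   69   38 1926] centre [ 0.4247 -0.2428] ang -16.6 len 0.0594 rows 0.029
turn 0.0 tool [ 0.0005 -0.001  -0.0458]
```

```bash
python3 -m jog '.4 .0003 -.001 .02 0;.4 0 0 .02 0;.4 0 0 .02 0;.4 0 0 .005 0;.4 0 0 0 0;.4 0 0 .01 0;.4 0 0 .01 0;.4 0 0 .007 0;.4 0 0 .003 0;.4 0 0 0 0' 30 && python3 -m jog '0 0 0 0 0;0 0 0 0 0;0 0 0 0 0;0 0 0 0 0;0 0 0 0 0;0 0 0 0 0' 30 && python3 -m jog '0 0 0 -.015 0;0 0 0 -.03 0;0 0 0 -.035 0;0 0 0 -.02 0;0 0 0 0 0'
python3 - <<'E'
from h import *
print(tool([.5612,-.0241,.2]))
E
```

```text
t: 26.12
tool_pos: [0.4243, -0.2428, 0.1088]
orientation: [-2.521, -1.872, 0.001]
force: [0.2, 1.0, 0.2]
opening: 0.0381
gripper_force: 0.0
t: 26.62
tool_pos: [0.425, -0.2432, 0.1102]
orientation: [2.522, 1.872, 0.0]
force: [-0.8, 1.1, 2.3]
opening: 0.0117
gripper_force: 30.0
t: 27.03
tool_pos: [0.427, -0.2447, 0.2154]
orientation: [2.516, 1.868, 0.004]
force: [0.8, -1.4, -0.2]
opening: 0.012
gripper_force: 30.0
[0.24998786 0.06447574 0.01524885]
```

```bash
python3 -m jog '0 .0278 .0072 0 0;0 .0278 .0072 0 0;0 .0278 .0072 0 0;0 .0278 .0072 0 0;0 .0278 .0072 0 0;0 .0278 .0072 0 0;0 .0278 .0072 0 0;0 .0278 .0072 0 0;0 .0278 .0072 0 0;0 0 0 0 -5.4' && python3 -m jog '0 0 0 0 -6;0 0 0 0 -6;0 0 0 0 -6;0 0 0 0 -6;0 0 0 0 0;0 0 0 0 0;0 0 0 0 0'
python3 - <<'E'
from h import *
s=robot.read_state();M=R.from_rotvec(s['orientation']).as_matrix()
print(tool([.5612,-.0241,.14]).round(4),np.degrees(np.arctan2(M[1,1],M[0,1])))
E
```

```text
t: 27.87
tool_pos: [0.5605, -0.0183, 0.2085]
orientation: [-2.43, -1.989, -0.002]
force: [0.9, 0.9, -0.6]
opening: 0.0117
gripper_force: 30.0
t: 28.45
tool_pos: [0.5589, -0.0224, 0.209]
orientation: [-1.969, -2.447, 0.001]
force: [-0.0, 0.0, -0.2]
opening: 0.0121
gripper_force: 30.0
[-0.0022  0.0019  0.069 ] 12.371997235797814
```

```bash
python3 -m jog '0 -.0024 .0019 .02 -.4;0 0 0 .02 0;0 0 0 .02 0;0 0 0 .008 0;0 0 0 0 0' && python3 -m jog '0 0 0 .003 0;0 0 0 .003 0;0 0 0 .003 0;0 0 0 0 0'
```

```text
t: 28.87
tool_pos: [0.5598, -0.0241, 0.139]
orientation: [-1.956, -2.453, 0.004]
force: [-0.2, 0.8, -0.7]
opening: 0.0118
gripper_force: 30.0
t: 29.2
tool_pos: [0.5619, -0.0243, 0.1331]
orientation: [1.956, 2.457, 0.001]
force: [-1.0, -0.7, -1.0]
opening: 0.0115
gripper_force: 30.0
```

```bash
python3 - <<'E'
from h import *
print(tool([.5612,-.0241,.115]).round(4),robot.read_state()['force'])
E
```

```text
[ 0.0004 -0.0006  0.0181] [-0.97818889 -0.7289755  -1.00659236]
```

```bash
python3 -m jog '0 0 0 .004 0;0 0 0 .004 0;0 0 0 .004 0;0 0 0 .003 0;0 0 0 .003 0;0 0 0 .002 0;0 0 0 0 0'
```

```text
t: 29.78
tool_pos: [0.5616, -0.0243, 0.1132]
orientation: [-1.956, -2.458, 0.0]
force: [-4.1, 1.1, 6.2]
opening: 0.0117
gripper_force: 30.0
```

Bottomed out. I'll release, press on the rib top, then go to the last block.

```bash
python3 -m jog '.35 0 0 0 0;.35 0 0 0 0;.35 0 0 0 0;.35 0 0 0 0;.35 0 0 -.015 0;.35 0 0 -.025 0;0 0 0 0 0;0 0 0 0 0;0 0 0 0 0;0 0 0 0 0' && python3 -m jog '0 0 0 .005 0;0 0 0 .005 0;0 0 0 .004 0;0 0 0 .002 0;0 0 0 0 0' && python3 -m jog '0 0 0 -.03 0;1 0 0 -.04 0;1 0 0 -.03 0;1 0 0 0 0'
python3 - <<'E'
from h import *
print(tool([.51,-.335,.25]))
E
```

```text
t: 30.62
tool_pos: [0.5609, -0.0242, 0.1516]
orientation: [-1.955, -2.457, 0.001]
force: [0.4, -0.2, -0.0]
opening: 0.0103
gripper_force: 0.0
t: 31.03
tool_pos: [0.5611, -0.0243, 0.1365]
orientation: [-1.955, -2.457, 0.002]
force: [-5.0, -1.1, 7.0]
opening: 0.0006
gripper_force: 3.6
t: 31.37
tool_pos: [0.5647, -0.0247, 0.244]
orientation: [1.951, 2.451, 0.008]
force: [0.2, -0.2, 0.4]
opening: 0.0157
gripper_force: 0.0
[-0.29014938 -0.12297588 -0.00613356]
```

```bash
python3 -m jog '1 -.029 -.0123 0 0;1 -.029 -.0123 0 0;1 -.029 -.0123 0 0;1 -.029 -.0123 0 0;1 -.029 -.0123 0 0;1 -.029 -.0123 0 0;1 -.029 -.0123 0 0;1 -.029 -.0123 0 0;1 -.029 -.0123 0 0;1 -.029 -.0123 0 0' && python3 -m jog '1 0 0 0 6;1 0 0 0 6;1 0 0 0 6;1 0 0 0 6;1 0 0 0 6;1 0 0 0 6;1 0 0 0 0;1 0 0 0 0'
python3 - <<'E'
from h import *
c=shot('wrist','w12.png');block(c,[.512,-.340]);blocks(c)
E
```

```text
t: 32.2
tool_pos: [0.5062, -0.3359, 0.2357]
orientation: [-1.956, -2.457, -0.0]
force: [-0.5, 0.4, 0.5]
opening: 0.0824
gripper_force: 0.0
t: 32.87
tool_pos: [0.5067, -0.3343, 0.2359]
orientation: [-2.616, -1.737, 0.001]
force: [0.4, -0.4, 0.2]
opening: 0.093
gripper_force: 0.0
blob [ 256  186   62   34 1530] centre [ 0.5138 -0.342 ] ang -25.8 len 0.0593 rows 0.029
turn 3.0 tool [-0.0043  0.0095 -0.014 ]
[   0   97   28  102 2023] brown 0.0 c 294 -196 size 97 25 ang 54.2
[ 256  186   62   34 1483] brown 0.64 c 514 -343 size 60 33 ang -25.8
[156 237  38  18 453] brown 0.44 c 389 -342 size 42 17 ang -8.2
```

```bash
python3 -m jog '1 -.0043 .0095 0 0;1 0 0 .02 3;1 0 0 .01 0;1 0 0 0 0;1 0 0 0 0'
python3 - <<'E'
from h import *
c=shot('wrist','w13.png');block(c,[.5138,-.342])
E
```

```text
t: 33.33
tool_pos: [0.5132, -0.3415, 0.2054]
orientation: [-2.66, -1.666, 0.002]
force: [-0.4, -0.6, -0.4]
opening: 0.0929
gripper_force: 0.0
blob [ 245  190   68   37 1908] centre [ 0.5138 -0.3425] ang -25.8 len 0.0595 rows 0.029
turn -0.1 tool [-0.0005  0.0003 -0.0435]
```

```bash
python3 -m jog '.4 -.0007 .0005 .02 0;.4 0 0 .02 0;.4 0 0 .02 0;.4 0 0 .007 0;.4 0 0 0 0;.4 0 0 .01 0;.4 0 0 .01 0;.4 0 0 .007 0;.4 0 0 .003 0;.4 0 0 0 0' 30 && python3 -m jog '0 0 0 0 0;0 0 0 0 0;0 0 0 0 0;0 0 0 0 0;0 0 0 0 0;0 0 0 0 0' 30 && python3 -m jog '0 0 0 -.015 0;0 0 0 -.03 0;0 0 0 -.035 0;0 0 0 -.02 0;0 0 0 0 0'
python3 - <<'E'
from h import *
print(tool([.5538,.0085,.21]))
E
```

```text
t: 34.22
tool_pos: [0.5136, -0.3426, 0.1087]
orientation: [-2.663, -1.664, 0.001]
force: [0.1, 0.5, 0.7]
opening: 0.0376
gripper_force: 0.0
t: 34.72
tool_pos: [0.5143, -0.3432, 0.1102]
orientation: [2.664, 1.664, 0.0]
force: [-0.4, -0.5, 2.9]
opening: 0.0118
gripper_force: 30.0
t: 35.13
tool_pos: [0.5163, -0.3448, 0.2164]
orientation: [2.657, 1.66, 0.005]
force: [1.1, 0.4, 0.1]
opening: 0.0116
gripper_force: 30.0
[ 0.33391913 -0.1213558   0.0045622 ]
```

```bash
python3 -m jog '0 .0334 -.0121 0 0;0 .0334 -.0121 0 0;0 .0334 -.0121 0 0;0 .0334 -.0121 0 0;0 .0334 -.0121 0 0;0 .0334 -.0121 0 0;0 .0334 -.0121 0 0;0 .0334 -.0121 0 0;0 .0334 -.0121 0 0;0 .0334 -.0121 0 0' && python3 -m jog '0 0 0 0 -6.4;0 0 0 0 -6.4;0 0 0 0 -6.4;0 0 0 0 -6.4;0 0 0 0 -6.4;0 0 0 0 -6.4;0 0 0 0 0;0 0 0 0 0'
python3 - <<'E'
from h import *
s=robot.read_state();M=R.from_rotvec(s['orientation']).as_matrix()
print(tool([.5538,.0085,.14]).round(4),np.degrees(np.arctan2(M[1,1],M[0,1])))
E
```

```text
t: 35.97
tool_pos: [0.5513, 0.012, 0.2088]
orientation: [-2.664, -1.664, 0.001]
force: [0.8, 0.7, -0.7]
opening: 0.0119
gripper_force: 30.0
t: 36.63
tool_pos: [0.5515, 0.0103, 0.2089]
orientation: [-1.973, -2.444, 0.001]
force: [0.1, 0.4, -1.6]
opening: 0.0119
gripper_force: 30.0
[-0.0022  0.0019  0.0689] 12.177655413031209
```

```bash
python3 -m jog '0 -.0026 .0019 .02 -.5;0 0 0 .02 0;0 0 0 .02 0;0 0 0 .008 0;0 0 0 0 0' && python3 -m jog '0 0 0 .003 0;0 0 0 .003 0;0 0 0 .003 0;0 0 0 0 0'
```

```text
t: 37.05
tool_pos: [0.5524, 0.0082, 0.1389]
orientation: [-1.959, -2.451, 0.005]
force: [-1.3, 0.7, -1.0]
opening: 0.0119
gripper_force: 30.0
t: 37.38
tool_pos: [0.5545, 0.0081, 0.133]
orientation: [1.958, 2.456, 0.001]
force: [0.3, -0.6, -1.1]
opening: 0.0117
gripper_force: 30.0
```

```bash
python3 -m jog '0 0 0 .004 0;0 0 0 .004 0;0 0 0 .004 0;0 0 0 .003 0;0 0 0 .003 0;0 0 0 .002 0;0 0 0 0 0' && python3 -m jog '.35 0 0 0 0;.35 0 0 0 0;.35 0 0 0 0;.35 0 0 0 0;.35 0 0 -.015 0;.35 0 0 -.025 0;0 0 0 0 0;0 0 0 0 0;0 0 0 0 0;0 0 0 0 0' && python3 -m jog '0 0 0 .005 0;0 0 0 .005 0;0 0 0 .004 0;0 0 0 .002 0;0 0 0 0 0' && python3 -m jog '0 0 0 -.03 0;1 0 0 -.04 0;1 0 0 -.03 0;1 0 0 0 0'
python3 - <<'E'
from h import *
# lid on mat as seen by the top camera is hidden by nothing now: disc + outline
c=shot('top','t4.png');hsv=cv2.cvtColor(c['color'],cv2.COLOR_RGB2HSV)
g=c['color'].astype(int)
bl=(g[...,2]-g[...,0]>2)&(g.max(2)<120)&(g.max(2)>50)
f=np.zeros(bl.shape,bool);f[205:300,130:230]=1
m=(bl&f).astype(np.uint8);m=cv2.morphologyEx(m,cv2.MORPH_CLOSE,np.ones((3,3)));n,l,st,ce=cv2.connectedComponentsWithStats(m);k=1+st[1:,4].argmax()
p=cv2.findContours((l==k).astype(np.uint8),0,1)[0][0];print(st[k],cv2.minEnclosingCircle(p));q=cv2.minEnclosingCircle(p)[0];print(ray(c,*q,.017))
w=((g.min(2)>140)&f).astype(np.uint8);n,l,st,ce=cv2.connectedComponentsWithStats(w);print([tuple(s) for s in st[1:] if s[4]>100])
# any other blocks on tray
hsv=hsv[195:330,370:480];print('tray grey px',((hsv[...,1]<75)&(hsv[...,2]<100))[35:115,30:90].sum())
E
```

```text
t: 37.97
tool_pos: [0.5542, 0.0081, 0.1132]
orientation: [-1.958, -2.456, 0.0]
force: [-3.7, -0.3, 7.2]
opening: 0.0117
gripper_force: 30.0
t: 38.8
tool_pos: [0.5536, 0.0081, 0.1516]
orientation: [-1.957, -2.455, 0.002]
force: [-0.7, 0.1, -0.3]
opening: 0.0107
gripper_force: 0.0
t: 39.22
tool_pos: [0.5537, 0.0081, 0.1365]
orientation: [-1.957, -2.455, 0.002]
force: [-4.6, 0.5, 6.8]
opening: 0.0004
gripper_force: 3.6
t: 39.55
tool_pos: [0.5574, 0.0079, 0.2439]
orientation: [1.953, 2.45, 0.009]
force: [-0.2, -0.1, 0.5]
opening: 0.0157
gripper_force: 0.0
[ 151  228   48   48 1743] ((174.63954162597656, 251.7558135986328), 24.243125915527344)
[0.50379377 0.27235005 0.017     ]
[(np.int32(130), np.int32(205), np.int32(100), np.int32(95), np.int32(5413))]
tray grey px 12
```

```bash
python3 -m jog '1 .0362 -.0035 0 0;1 .0362 -.0035 0 0;1 .0362 -.0035 0 0;1 .0362 -.0035 0 0;1 .0362 -.0035 0 0;1 .0362 -.0035 0 0;1 .0362 -.0035 0 0;1 .0362 -.0035 0 0;1 .0362 -.0035 0 0' && python3 -m jog '1 0 0 0 6.9;1 0 0 0 6.9;1 0 0 0 6.9;1 0 0 0 6.9;1 0 0 0 6.9;1 0 0 0 6.9;1 0 0 0 6.9;1 0 0 0 6.9;1 0 0 0 0;1 0 0 0 0'
python3 - <<'E'
from h import *
c=shot('wrist','w14.png');s=robot.read_state()
print(s['q'].round(2),tool([.4545,.3184,.25]).round(4))
M=R.from_rotvec(s['orientation']).as_matrix()
print([proj(c,np.array([.4545,.3184,.049])+M@[dx,dy,0]).round(0) for dx in(-.018,.018) for dy in(-.005,.005)], proj(c,[.5038,.2724,.017]))
g=cv2.cvtColor(c['color'],cv2.COLOR_RGB2GRAY)
u,v=proj(c,[.4545,.3184,.049]).astype(int);print(u,v)
for r in range(v-36,v+40,4):print(r,' '.join('%3d'%x for x in g[r,u-30:u+31:3]))
E
```

```text
t: 40.35
tool_pos: [0.4494, 0.3199, 0.2347]
orientation: [-1.958, -2.456, 0.004]
force: [0.9, 0.8, 0.5]
opening: 0.0802
gripper_force: 0.0
t: 41.18
tool_pos: [0.4504, 0.3184, 0.2351]
orientation: [2.871, 1.275, -0.004]
force: [0.2, 0.0, 0.1]
opening: 0.0926
gripper_force: 0.0
[ 0.52  0.04  1.7  -0.    1.4   1.26] [ 0.0026  0.003  -0.0146]
[array([275., 222.]), array([286., 222.]), array([275., 183.]), array([286., 183.])] [348.49395429 195.8352989 ]
280 202
166  35  35  32  33 134 180 180 182 182 181 180 180 180 184 181 182 180 177 118  87  90
170  32  29  34  62 170 178 182 182 181 181 182 181 182 182 183 181 179 133  87  88  87
174  34  35  29 104 181 182 181 182 181 176 175 175 161 152 139 129 116  64  62  80  88
178  30  32  36 134 181 179 181 180 157  93  93  90 107 112 110 109  77  56  56  73  89
182  34  35  36 141 180 181 183 182 164 146 143 137 109 111 111 104  59  57  58  77  86
186  35  34  41 164 181 180 180 180 177 181 180 172 113 113 111  94  60  54  57  77  88
190  38  35  51 170 179 180 182 181 180 182 182 170 113 108 110  84  59  55  59  71  85
194  34  36  59 171 18
[... 333 characters left out ...]
  35  35  25 108 179 181 179 178 172 179 178 160 145 135 168 166 100  85  86  89  88
214 110  40  34  75 177 177 178 178 173 181 179 161 171 179 180 180 138  91  86  90  86
218 173 144  55  37 144 180 180 179 174 177 176 163 172 179 180 180 175 109  88  89  90
222 170 172 161  77  81 175 180 180 179 172 175 178 178 180 179 178 180 164  94  86  88
226 169 174 179 169  98 143 176 179 178 179 179 180 179 180 181 179 178 178 158  95  86
230 175 175 171 171 172 144 175 182 178 180 178 178 179 179 179 181 179 178 179 160  98
234 174 173 178 173 167 172 172 178 177 180 178 181 177 178 180 178 177 180 178 177 172
238 172 174 174 172 170 174 172 177 177 181 178 179 179 178 177 179 182 179 178 177 178
```

```bash
python3 -m jog '.4 .003 .002 .025 0;.4 0 0 .03 0;.4 0 0 .03 0;.4 0 0 .02 0;.35 0 0 .01 0;.35 0 0 .01 0;.35 0 0 .005 0;.35 0 0 0 0' 30 && python3 -m jog '0 0 0 0 0;0 0 0 0 0;0 0 0 0 0;0 0 0 0 0;0 0 0 0 0;0 0 0 0 0' 50
```

```text
t: 41.9
tool_pos: [0.4544, 0.3195, 0.1063]
orientation: [2.873, 1.271, -0.001]
force: [-0.7, 0.8, -0.4]
opening: 0.0442
gripper_force: 0.0
t: 42.4
tool_pos: [0.4548, 0.3197, 0.1074]
orientation: [-2.873, -1.27, -0.002]
force: [0.3, -0.4, 3.1]
opening: 0.0096
gripper_force: 50.0
```

```bash
python3 -m jog '0 0 0 -.005 0;0 0 0 -.01 0;0 0 0 -.02 0;0 0 0 -.02 0;0 0 0 -.02 0;0 0 0 -.01 0;0 0 0 0 0' 55 
python3 - <<'E'
from h import *
c=shot('wrist','w15.png');s=robot.read_state();print(s['tool_pos'],s['wrist_torque'],s['opening'])
M=R.from_rotvec(s['orientation']).as_matrix()
# lid disc ellipse seen in wrist: predicted points vs mask
bl=c['color'].astype(int);m=((bl[...,2]-bl[...,0]>2)&(bl.max(2)<140)&(bl.max(2)>50)).astype(np.uint8)
z=s['tool_pos'][2]-.0874
cen=s['tool_pos']+M@[0,.07,0];print('disc ctr predicted',proj(c,[cen[0],cen[1],z]),'edge',proj(c,[*(cen+M@[0,.047,0])[:2],z]),proj(c,[*(cen+M@[.047,0,0])[:2],z]))
n,l,st,ce=cv2.connectedComponentsWithStats(m);print([(tuple(map(int,st[k])),ce[k].round(0)) for k in range(1,n) if st[k,4]>300])
E
```

```text
t: 42.98
tool_pos: [0.456, 0.3204, 0.1954]
orientation: [-2.873, -1.27, -0.009]
force: [-0.2, 0.5, -1.0]
opening: 0.0094
gripper_force: 55.0
[0.45524953 0.32002626 0.19338347] [-0.0044245   0.18531223  0.01349517] 0.009419243773567698
disc ctr predicted [394.37458847 251.3136094 ] edge [473.45247538 251.2699766 ] [402.47112757 172.63597454]
[((306, 158, 175, 122, 8525), array([392., 213.])), ((114, 304, 134, 45, 3361), array([187., 324.])), ((477, 322, 58, 64, 1472), array([503., 358.]))]
```

```bash
python3 -m jog '0 -.006 .008 0 0;0 -.0124 .0162 0 0;0 -.0124 .0162 0 0;0 -.0124 .0162 0 0;0 -.0124 .0162 0 0;0 -.0124 .0162 0 0;0 -.0124 .0162 0 0' && python3 -m jog '0 -.0124 .0162 0 0;0 -.0124 .0162 0 0;0 -.0124 .0162 0 0;0 -.0124 .0162 0 0;0 -.0124 .0162 0 0;0 -.0124 .0162 0 0;0 -.0124 .0162 0 0;0 -.006 .008 0 0;0 0 0 0 0;0 0 0 0 0'
python3 - <<'E'
from h import *
print(tool([.506,.0394,.152]).round(4),robot.read_state()['opening'])
E
```

```text
t: 43.62
tool_pos: [0.4771, 0.1873, 0.1896]
orientation: [-2.873, -1.27, 0.005]
force: [0.2, -0.4, -1.5]
opening: 0.0099
gripper_force: 55.0
t: 44.45
tool_pos: [0.5047, 0.0387, 0.1907]
orientation: [-2.874, -1.267, 0.002]
force: [-0.8, 0.1, -0.6]
opening: 0.0098
gripper_force: 55.0
[0.0014 0.0005 0.0387] 0.009768312549836337
```

```bash
cat >> h.py <<'E'
def disc(c,z,p=(.5575,-.0078),r=45):
    u,v=proj(c,[*p,z]).astype(int);g=c['color'].astype(int)
    m=(g[...,2]-g[...,0]>2)&(g.max(2)<130)&(g.max(2)>35);f=np.zeros(m.shape,bool);f[v-r:v+r,u-r:u+r]=1
    n,l,st,ce=cv2.connectedComponentsWithStats(cv2.morphologyEx((m&f).astype(np.uint8),cv2.MORPH_CLOSE,np.ones((3,3))));k=1+st[1:,4].argmax()
    p=cv2.convexHull(cv2.findContours((l==k).astype(np.uint8),0,1)[0][0]);q,rr=cv2.minEnclosingCircle(p)
    print(st[k],ray(c,*q,z).round(4),'radius',(rr*(c['pose'][2,3]-z)/c['intrinsics'][0,0]).round(4), 'ellipse',[np.round(x,1) for x in cv2.fitEllipse(p)])
E
python3 - <<'E'
from h import *
disc(shot('top','t5.png'),.1033)
E
```

```text
Traceback (most recent call last):
  File "h.py", line 73, in disc
    print(st[k],ray(c,*q,z).round(4),'radius',(rr*(c['pose'][2,3]-z)/c['intrinsics'][0,0]).round(4), 'ellipse',[np.round(x,1) for x in cv2.fitEllipse(p)])
                                                                                                                                       ~~~~~~~~~~~~~~^^^
cv2.error: OpenCV(4.12.0) /io/opencv/modules/imgproc/src/shapedescr.cpp:361: error: (-201:Incorrect size of input array) There should be at least 5 points to fit the ellipse in function 'fitEllipseNoDirect'
```

```bash
python3 -m jog '0 .0014 .0005 .008 0;0 0 0 .008 0;0 0 0 .006 0;0 0 0 .003 0;0 0 0 0 0' && python3 -m jog '0 0 0 .002 0;0 0 0 .002 0;0 0 0 .002 0;0 0 0 0 0'
python3 - <<'E'
from h import *
print(tool([.506,.0394,.152]).round(4))
E
```

```text
t: 44.92
tool_pos: [0.5057, 0.04, 0.1651]
orientation: [-2.872, -1.27, 0.004]
force: [-0.3, 0.1, -1.0]
opening: 0.0097
gripper_force: 55.0
t: 45.25
tool_pos: [0.5066, 0.0396, 0.1605]
orientation: [-2.874, -1.27, 0.0]
force: [-0.5, 0.6, -1.3]
opening: 0.0095
gripper_force: 55.0
[-0.0006 -0.0003  0.0085]
```

```bash
python3 -m jog '0 0 0 .002 0;0 0 0 .002 0;0 0 0 0 0' && python3 -m jog '0 0 0 .002 0;0 0 0 .002 0;0 0 0 0 0'
```

```text
t: 45.5
tool_pos: [0.5065, 0.0396, 0.1563]
orientation: [-2.873, -1.27, 0.001]
force: [-1.1, -0.7, -0.3]
opening: 0.0098
gripper_force: 55.0
t: 45.75
tool_pos: [0.5064, 0.0396, 0.1522]
orientation: [-2.873, -1.27, 0.001]
force: [0.4, -0.3, -1.2]
opening: 0.0097
gripper_force: 55.0
```

```bash
python3 -m jog '0 0 0 .001 0;0 0 0 .001 0;0 0 0 0 0' && python3 -m jog '0 0 0 .001 0;0 0 0 0 0'
```

```text
t: 46.0
tool_pos: [0.5066, 0.0396, 0.1505]
orientation: [-2.873, -1.27, 0.0]
force: [-0.3, 0.6, -1.1]
opening: 0.0097
gripper_force: 55.0
t: 46.17
tool_pos: [0.5068, 0.0396, 0.1504]
orientation: [2.873, 1.27, 0.0]
force: [-4.3, -0.4, 3.8]
opening: 0.01
gripper_force: 55.0
```

Contact came at TCP z 0.1504, exactly the expected seated height. I'll release, rise, and check by camera.

```bash
python3 -m jog '.35 0 0 0 0;.35 0 0 0 0;.35 0 0 0 0;.35 0 0 0 0;.35 0 0 0 0;.35 0 0 -.02 0;.35 0 0 -.03 0;.35 0 0 -.04 0;.35 0 0 -.03 0;.35 0 0 0 0' 5 && python3 -m jog '.35 .035 0 0 0;.35 .035 0 0 0;.35 .035 0 0 0;.35 .035 0 0 0;.35 .035 0 0 0;.35 .035 0 0 0;.35 .035 0 0 0;.35 0 0 0 0;.35 0 0 0 0'
python3 - <<'E'
from h import *
c=shot('top','t6.png');g=c['color'];u,v=proj(c,[.5575,-.0078,.06]);print(u,v,proj(c,[.5575,-.0078,.026]))
# outer outline / disc by gradient along radii
gr=cv2.cvtColor(g,cv2.COLOR_RGB2GRAY).astype(float)
P=[]
for a in np.linspace(0,2*np.pi,48,endpoint=False):
    r=np.arange(18,34);s=np.array([gr[int(round(v+k*np.sin(a))),int(round(u+k*np.cos(a)))] for k in r]);d=np.diff(s);i=d.argmax()
    if d[i]>25:P.append((u+(r[i]+.5)*np.cos(a),v+(r[i]+.5)*np.sin(a)))
e=cv2.fitEllipse(np.array(P,np.float32));print(len(P),e,ray(c,*e[0],.06).round(4))
c0=cv2.imread('pics/top1.png',0)
E
```

```text
t: 47.0
tool_pos: [0.5097, 0.0396, 0.2776]
orientation: [2.869, 1.268, 0.016]
force: [1.2, -0.5, 1.7]
opening: 0.0325
gripper_force: 0.0
t: 47.75
tool_pos: [0.6718, 0.2221, 0.2669]
orientation: [-2.872, -1.272, 0.005]
force: [0.5, -1.5, -1.2]
opening: 0.0327
gripper_force: 0.0
300.0337189039104 226.70953707773307 [299.28327219 228.27838946]
48 ((299.3609619140625, 227.89622497558594), (49.58513641357422, 53.262325286865234), 46.410953521728516) [ 0.5549 -0.0063  0.06  ]
```

```bash
python3 - <<'E'
from h import *
for f in('top1','t6'):
    g=cv2.imread(f'pics/{f}.png').astype(int)
    m=np.zeros(g.shape[:2],np.uint8);G=g.min(2)
    # lid: warmer/brighter smooth; disc: bluish
    d=((g[...,0]-g[...,2]>2)).astype(np.uint8);q=np.zeros_like(d);q[190:265,262:340]=1
    n,l,st,ce=cv2.connectedComponentsWithStats(cv2.morphologyEx(d*q,cv2.MORPH_OPEN,np.ones((3,3))));k=1+st[1:,4].argmax()
    h=cv2.convexHull(cv2.findContours((l==k).astype(np.uint8),0,1)[0][0]);print(f,st[k],cv2.fitEllipse(h),cv2.minEnclosingCircle(h))
a=cv2.imread('pics/t6.png');
for v in(228,):print([int(x) for x in a[v,250:352:2,1]]);print([int(x) for x in cv2.imread('pics/top1.png')[v,250:352:2,1]])
print([int(x) for x in a[178:280:2,310,1]]);print([int(x) for x in cv2.imread('pics/top1.png')[178:280:2,310,1]])
E
```

```text
top1 [ 276  203   49   50 1884] ((300.4119567871094, 227.42855834960938), (48.73824691772461, 49.14652633666992), 150.29876708984375) ((300.387939453125, 227.4396514892578), 24.79301643371582)
t6 [ 276  203   49   49 1800] ((300.1667175292969, 227.09815979003906), (48.29117202758789, 49.134952545166016), 172.2264862060547) ((300.0773620605469, 227.10232543945312), 24.63141441345215)
[172, 174, 174, 172, 149, 176, 176, 176, 176, 176, 176, 176, 176, 88, 83, 83, 82, 83, 84, 82, 83, 83, 83, 83, 83, 83, 83, 83, 83, 83, 82, 84, 83, 57, 50, 50, 49, 50, 100, 105, 105, 104, 104, 104, 105, 104, 98, 98, 98, 98, 96]
[167, 168, 168, 166, 165, 170, 171, 170, 170, 171, 171, 170, 170, 84, 81, 81, 79, 80, 80, 80, 80, 80, 80, 79, 80, 80, 81, 80, 80, 79, 80, 80, 79, 80, 80, 81, 79, 79, 159, 170, 170, 170, 170, 170, 170, 170, 115, 96, 94, 153, 160]
[97, 96, 97, 97, 96, 105, 104, 105, 104, 104, 104, 104, 103, 87, 49, 49, 50, 50, 57, 82, 81, 83, 82, 82, 82, 82, 83, 84, 83, 83, 54, 51, 51, 50, 51, 51, 72, 106, 106, 106, 106, 106, 106, 107, 106, 93, 96, 97, 98, 100, 101]
[93, 93, 92, 93, 93, 153, 169, 169, 169, 169, 170, 168, 169, 164, 80, 80, 80, 80, 79, 79, 80, 79, 80, 80, 80, 80, 80, 80, 80, 80, 80, 81, 81, 80, 80, 81, 81, 171, 171, 172, 171, 171, 171, 172, 171, 146, 93, 94, 94, 97, 98]
```

The lid disc now matches its original seated position and size to within 0.4 px (about 1 mm), so it is seated and flat. Handing in.

```bash
python3 -c "
from plant import robot
print(robot.close_job())"
```

```text
the job is handed in; nothing more can be done
None
```

I handed the job in at about 48 s: all three blocks are home in the box and the lid is back on, seated flat and within about 1 mm of where it started. The grip failed once in transit: the lid dropped back onto the box and I regripped it to finish the carry. `close_job()` returned no verdict, so I can't confirm the score.

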